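# Spring the clip off the tile rack and load it

## Robot

A 6-joint arm with a two-finger parallel gripper is mounted at the origin on the work surface. World frame = base frame: x ahead of the robot, y to its left, z up, the work surface at z = 0. Lengths are in m, angles in degrees, forces in N, time in s.
With the tool pointing down it reaches from about 0.25 to 0.725 m from the base axis. Payload 9.7 kg.
Tool frame: the origin (TCP) lies midway between the tips of the shut fingers; the grasp point (between the pads) lies 19 mm behind it (bot.hold_point_z is the distance from the TCP to the grasp point, in m); z points along the fingers, y is the line along which they close (so a half turn about z gives the same grasp; the last joint's range is limited). The gripper opens to 85 mm and grips with 20 to 120 N. Pads are 22 mm wide; open, the fingers measure 114 mm over their backs; the gripper's body (76 mm by 85 mm) begins 54 mm behind the grasp point. The pads swing forward as they close: fully open they stand 13 mm farther back than shut.
Start: joints at [-66.349, 4.979, 10.078, 95.1, 0, 90], TCP at [0.221, -0.504, 0.231] pointing down, gripper open.
Joint ranges: [-179.16, 179.16], [-48.56, 103.87], [-65.8, 70.77], [-126.05, 130.52], [-82.76, 87.17], [-180, 180]. Speed limits (degrees/s): [127.2, 127.2, 147.25, 180, 180, 180].

## Interface

Orientations are given as [roll, pitch, yaw] about the fixed x, y, z axes, in that order (R = Rz(yaw) Ry(pitch) Rx(roll)).
In Python, from workcell import bot gives the robot as it stands.
- The arm moves only by the tool play_rows, never from a script. Its argument "steps" is a list that holds one entry, the list of rows, each a list of 4 numbers: the shift along the tool's x, y, z in m, then the turn about the tool's z in rad. In form: [[[tx, ty, tz, yaw], ...]]. A call has exactly 5 rows; each row shifts and turns the commanded pose from where the row before left it, along the tool's axes as they then stand; what a row does not reach is not made up. A row lasts 1/12 s, in which the tool goes at most 41.7 mm and 7.16 degrees, less where a joint would pass 70% of its speed; a pose out of reach is approached as far as the arm can. A call is refused whole if a number of a shift passes 0.0417 or a number of a turn 0.125, either way. A call with a gripper value outside its range is refused whole. "gripper" is the finger opening in m, from 0 to 0.0854, set as the call begins (left out, the last holds). The fingers move at their own pace and stop on an object; "squeeze" is the grip in N (left out, the last holds). Time passes only in rows, so rows that do not move let the fingers close, or fill a call up. It gives the time, the measured TCP pose, the force, the opening and the grip force at its end, in the units of the state.
- bot.get_obs(): the state, without advancing time (a new reading comes with each control period).
- bot.camera(name): name is "side" or "top" or "wrist"; returns a dict with "img" (400x640x3 uint8, blue, green, red), "vfov" (degrees; the focal length in pixels is half the picture's height over the tangent of half this angle, whatever the lens; pixels are square), "cx", "cy" (the principal point, pixels), "xyz" and "attitude" of the camera in the world. Camera axes: x right, y down, z forward; pixel columns grow to the right and rows downward; lengths in m; the calibration is good to about 2 mm. A picture is of the moment at which its call begins. There is no depth.
- bot.job_done(): hands the job in; it is judged then, once.
The state is a dict: "time": time; "q": joint angles; "qd": joint speeds; "joint_efforts": joint torques, N m; "ee_pos": TCP position; "tcp_rot": TCP orientation; "wrist_force": force on the tool from outside, world axes, zero at the start; "torque": the same for the moment, N m; "opening": finger opening in m; "grasp_force": force on a finger pad.
Only numpy, scipy, OpenCV 4.12 (cv2) and the standard library are available. Lean on these libraries where they do the work, as an engineer would, in place of code of your own. Each camera call takes 0.05 s, during which the arm holds its last target. There are 200 camera calls.

## Task

Slide the thin end of the wedge along the top of the rack's rail and under the spring clip, pushing until the wedge has spread the clip and raised it; then lift the clip off into the tin and lay the wedge back on its felt pad. With the clip in the tin, slide the keeper fully aside, slide every loose glass tile on the table fully home, flat, into a rack slot of its own, and slide the keeper fully back across the slots. Leave the white jar and the solder spool where they stand.

Things in the scene. Friction and masses are not known exactly. Their poses are not given: they have to be found in the camera images.
- rack: Plywood tile rack screwed to the table, slots open to its -x. Origin on the table under the middle of the slot box; +x is the way tiles slide in, +y runs along its rail (left), +z up. Slot box: x -40 (open front) to +40 mm (back wall), 57 mm wide inside, side walls 5 mm thick up to z 76, roof from z 68 to 72. A tile fully home has its centre at x -15, y 0, 3.5 mm above a shelf; 30 mm of it stands out.
- slot0 (a point): Lowest of three slots, one above the other: middle of the front edge of its shelf's top face (rack x -40, y 0, z 18 mm). Shelves are 4 mm thick, 18 mm apart: 14 mm free height. A tongue 24 mm wide carries each shelf on towards -x, to rack x -73.
- slot1 (a point): As slot0, the middle slot (z 36 mm).
- slot2 (a point): As slot0, the top slot (z 54 mm).
- rail_end (a point): Middle of the rail's top face at its free left end (rack x -85, y 202, z 42 mm). The rail is a fixed flat steel rod along rack y, 14 mm wide, 8 mm tall, reaching from here to y 64. The clip sits at y 108 and the wedge may be laid on the rail between clip and this end.
- clip_tab (a point): Spring clip on the rail, 70 g, axes as the rack's; point: centre of its upright tab, 12 (x) by 14 (y) mm, 32 tall. The tab stands on a bridge plate 36 by 14 mm, 5 thick, its top 16 mm below this point. Snapped home the point is at rack x -85, y 108, z 70, with 7 mm between rail top and bridge, 28 mm wide between the legs. The feet are 47 mm below the point. Its legs follow at clip_bridge.
- clip_bridge (a point): Middle of the underside of the clip's bridge, 21 mm below clip_tab. Two legs beside the rail end in round beads sprung under it; a cradle stops it sliding along the rail. Pushed by the wedge towards rack -y it bears on the keeper carriage. Raised 7 mm, the beads have spread onto the rail's sides and grip there lightly (2 N); raised 20 mm the clip is free.
- wedge_handle (a point): Hand wedge, 140 g; point: centre of its upright wooden handle, 22 mm along its x, 14 along its y, reaching from 6 to 50 mm above the wedge's flat underside; this point is 30 mm above the underside. +x points to the blade's thin end. Under the handle is a foot 30 by 30 mm, 6 thick.
- wedge_tip (a point): The blade's thin end, middle of the bottom edge: 71 mm ahead (+x) of the handle centre and 30 mm below it. Blade 10 mm wide, 3 mm thick here, thickening evenly over 58 mm to 23 mm, flat below. It raises the clip about 8 mm when 41 mm past the clip's left edge, 11 mm at 51 mm, then passing through the open tunnel under the keeper carriage. The push needs about 10 N.
- keeper (a joint): Keeper slide along the rail, m, towards rack +y: 0 = closed (its bar stands in front of the slots), 0.09 = end of travel, fully aside; stays where left, about 1.5 N to move. Held closed by the clip.
- keeper_knob (a point): Centre of the keeper's black knob, 14 by 14 mm, 34 mm tall, on top of the grey carriage (38 mm in x, its top 17 mm below this point). The knob is at rack x -85, y 80 mm plus the keeper joint, z 89. From the carriage an arm leads 80 mm towards -y to an upright bar 8 by 14 mm, from z 16 to z 72, in front of the slots.
- tile0_mid (a point): Glass tile with copper-foil edges, 110 mm along its x, 50 mm along its y, 7 mm thick, 95 g; this point is its centre. Lies flat on the table. May be absent.
- tile1_mid (a point): As tile0_mid, another tile.
- tile2_mid (a point): As tile0_mid, another tile.
- tin_in (a point): Shallow open square steel tin, 110 by 110 mm outside, 18 mm high, walls 4 mm; this point is the centre of its inner floor, 4 mm above the table.
- pad_top (a point): Centre of the top of the grey felt pad for the wedge, 130 mm along its x, 80 mm along its y, 4 mm thick, fixed to the table.
- spool: Solder spool, 52 mm across, 36 mm tall, standing; a bystander. Origin under its centre.
- flux: White jar, 50 mm across, 50 mm tall; a bystander. Origin under its centre.
Things that resemble listed ones, but are neither listed nor needed, are in the scene too. Of the things that look like the part that bears tile1_mid, the larger one is meant. Of the things shaped like the part that bears tin_in, the dark steel one is meant.

How it is judged (in metres and radians):
On the way, in this order (a step that is already met when the one before it is completed fails the run):
1. the clip is spread and raised at least 7 mm by the wedge, untouched by the fingers (z of clip_tab in the frame of rack above 0.077 m and contact force between wedge and clip above 0.3 N and contact force between the fingers and clip below 0.1 N), for 0.1 s.
2. the clip lies in the tin, released (x of clip_bridge in the frame of tin_in between -0.053 and 0.053 m and y of clip_bridge in the frame of tin_in between -0.053 and 0.053 m and height (world z) of clip_tab below 0.065 m and contact force between the fingers and clip below 0.1 N), for 0.2 s.
3. the keeper is slid fully aside (value of joint keeper above 0.082 m), for 0.1 s.
4. with the keeper aside, every tile is home in a slot (x of tile0_mid in the frame of rack between -0.023 and 0 m and y of tile0_mid in the frame of rack between -0.008 and 0.008 m and z of tile0_mid in the frame of rack between 0.017 and 0.064 m and angle between each of tile0_mid, tile1_mid, tile2_mid's own z axis and vertical below 0.15 rad and linear speed of each of tile0, tile1, tile2 below 0.03 m/s and x of tile1_mid in the frame of rack between -0.023 and 0 m and y of tile1_mid in the frame of rack between -0.008 and 0.008 m and z of tile1_mid in the frame of rack between 0.017 and 0.064 m and x of tile2_mid in the frame of rack between -0.023 and 0 m and y of tile2_mid in the frame of rack between -0.008 and 0.008 m and z of tile2_mid in the frame of rack between 0.017 and 0.064 m and value of joint keeper above 0.075 m), for 0.2 s.
At the end, for the whole second after the job is handed in: Every tile present is fully home in a slot of its own (centre within 8 mm of home along the slot, flat, at rest), the keeper is closed to within 8 mm, the clip lies in the tin and the wedge on its pad (handle within 75 mm of the pad's centre), all released (all of step 2 and x of tile0_mid in the frame of rack between -0.023 and 0 m and y of tile0_mid in the frame of rack between -0.008 and 0.008 m and z of tile0_mid in the frame of rack between 0.017 and 0.064 m and angle between each of tile0_mid, tile1_mid, tile2_mid's own z axis and vertical below 0.15 rad and linear speed of each of tile0, tile1, tile2, wedge, clip below 0.03 m/s and x of tile1_mid in the frame of rack between -0.023 and 0 m and y of tile1_mid in the frame of rack between -0.008 and 0.008 m and z of tile1_mid in the frame of rack between 0.017 and 0.064 m and x of tile2_mid in the frame of rack between -0.023 and 0 m and y of tile2_mid in the frame of rack between -0.008 and 0.008 m and z of tile2_mid in the frame of rack between 0.017 and 0.064 m and value of joint keeper below 0.008 m and horizontal distance between wedge_handle and pad_top below 0.075 m and height (world z) of wedge_handle below 0.05 m); the robot touches nothing.
It fails at once if the spool or jar is shifted by more than 30 mm (distance of any of spool, flux from where it was at the start of the episode above 0.03 m).
Of tile0, tile1, tile2 only 2 to 3 are there at a start; the rules pass over those that are not, and their reading is None.
At some moment in a run one of tile0, tile1, tile2 may be knocked a few centimetres aside while the robot is not near it.
It also fails if it takes over 210 s, if anything falls off the work surface, if the arm or the gripper's body presses on something with over 40 N, if the wrist force passes 120 N, or if a joint passes its speed limit or range.

## Working session

There is one attempt and no reset: what is moved stays moved. The work goes in short steps, Python scripts to look and compute and a tool call to move; the robot and the scene stay as the last step left them, time stands still between calls to the robot, and variables do not carry over. Pictures are saved under pics/ and viewed, at most 14 in all, crops included, and the job is handed in when it is done.

Besides the shell and the picture viewer there is one more tool, called as name(argument=value, ...) on one line, values as JSON. play_rows: Moves the arm, as the interface text tells. Its arguments: {"type":"object","properties":{"steps":{"type":"array","items":{"type":"array","items":{"type":"array","items":{"type":"number"}}}},"gripper":{"type":"number"},"squeeze":{"type":"number"}},"required":["steps"]}

```bash
ls; mkdir -p pics
cat > h.py <<'E'
import numpy as np, cv2
from workcell import bot
from scipy.spatial.transform import Rotation as R
def cam(n,save=None):
    c=bot.camera(n); 
    if save: cv2.imwrite('pics/'+save,c['img'])
    return c
E
python3 - <<'E'
from h import *
for n in ('top','side','wrist'):
    c=cam(n,n+'0.png'); print(n,{k:v for k,v in c.items() if k!='img'})
print(bot.get_obs(), bot.hold_point_z)
E
```

```text
pics
top {'vfov': 53.41811903190803, 'cx': 314.6986733177903, 'cy': 196.27064095890356, 'xyz': array([ 0.26930751, -0.01189492,  1.26980475]), 'attitude': array([-170.43121357,   -0.51125468,  -89.10876621])}
side {'vfov': 52.23640655867557, 'cx': 321.5269234746748, 'cy': 199.16609505822456, 'xyz': array([0.301459  , 0.81500132, 0.6961494 ]), 'attitude': array([-125.71032949,    0.80380434, -171.37227096])}
wrist {'vfov': 58.285456603655106, 'cx': 318.1059664055943, 'cy': 197.30856112560224, 'xyz': array([ 0.28452732, -0.47541285,  0.37429462]), 'attitude': array([ 1.64006130e+02,  1.46598817e-01, -6.63682585e+01])}
{'time': 0.15, 'q': array([-6.63494801e+01,  5.00552712e+00,  1.00444994e+01,  9.50989485e+01,
       -2.00454068e-03,  8.99997006e+01]), 'qd': array([ 0.12251245, -0.0711561 ,  0.18907217,  0.02943048, -0.1240485 ,
       -0.06699859]), 'joint_efforts': array([-1.35979626e-03, -5.20760965e+01,  4.65045977e+01,  1.39148778e-02,
       -5.51956953e-05,  3.15450301e-06]), 'ee_pos': array([ 0.22055865, -0.50365276,  0.23072651]), 'tcp_rot': array([-1.79940024e+02,  2.00422622e-03,  2.36508214e+01]), 'wrist_force': array([-0.27760811, -0.50789203, -0.07925153]), 'torque': array([ 0.02399697, -0.05202953, -0.00657095]), 'grasp_force': 0.0, 'opening': 0.085429570478329} 0.0187
```

View pics/top0.png

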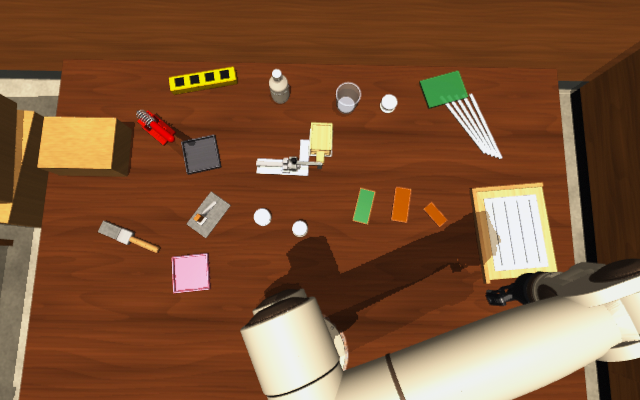

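View pics/side0.png

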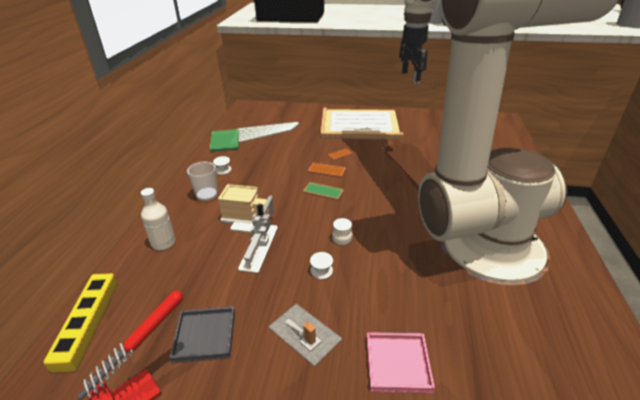

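Run:
```python
import cv2,numpy as np
im=cv2.imread('pics/top0.png')
a=cv2.resize(im[110:250,180:345],None,fx=4.8,fy=4.2,interpolation=cv2.INTER_CUBIC)
a=cv2.resize(im[110:250,180:345],None,fx=4.2,fy=4.2,interpolation=cv2.INTER_CUBIC)
cv2.imwrite('pics/c1.png',a)
s=cv2.imread('pics/side0.png')
cv2.imwrite('pics/c2.png',cv2.resize(s[175:355,170:350],None,fx=3.3,fy=3.3,interpolation=cv2.INTER_CUBIC))
```

```text
(no output)
```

View pics/c1.png

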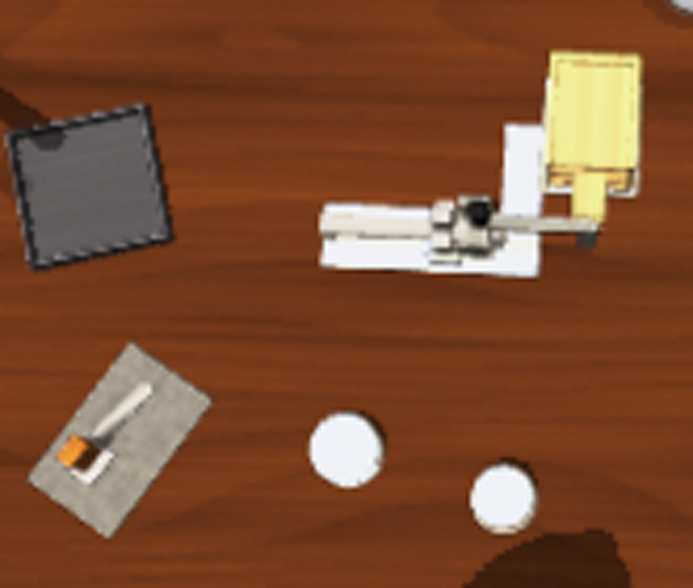

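View pics/c2.png

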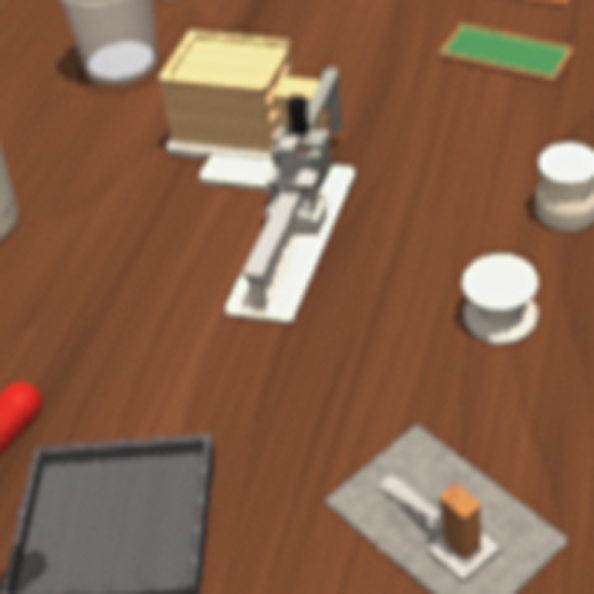

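```bash
cat >> h.py <<'E'
def ray(c,uv,z):
    "world point on plane z"
    uv=np.atleast_2d(uv).astype(float); f=200/np.tan(np.radians(c['vfov']/2))
    d=np.c_[(uv[:,0]-c['cx'])/f,(uv[:,1]-c['cy'])/f,np.ones(len(uv))]
    d=R.from_euler('xyz',c['attitude'],degrees=True).apply(d)
    o=np.array(c['xyz']); return o+d*((z-o[2])/d[:,2])[:,None]
def proj(c,p):
    f=200/np.tan(np.radians(c['vfov']/2)); d=R.from_euler('xyz',c['attitude'],degrees=True).inv().apply(np.atleast_2d(p)-c['xyz'])
    return np.c_[c['cx']+f*d[:,0]/d[:,2],c['cy']+f*d[:,1]/d[:,2]]
def mask(im,lo,hi,roi=None):
    h=cv2.inRange(cv2.cvtColor(im,cv2.COLOR_BGR2HSV),lo,hi)
    if roi: m=np.zeros_like(h); x0,y0,x1,y1=roi; m[y0:y1,x0:x1]=h[y0:y1,x0:x1]; h=m
    return h
def rect(m):
    k=max(cv2.findContours(m,0,1)[0],key=cv2.contourArea); return cv2.minAreaRect(k),k
TOP=dict(vfov=53.41811903190803,cx=314.6986733177903,cy=196.27064095890356,xyz=np.array([0.26930751,-0.01189492,1.26980475]),attitude=np.array([-170.43121357,-0.51125468,-89.10876621]))
SIDE=dict(vfov=52.23640655867557,cx=321.5269234746748,cy=199.16609505822456,xyz=np.array([0.301459,0.81500132,0.6961494]),attitude=np.array([-125.71032949,0.80380434,-171.37227096]))
E
python3 - <<'E'
from h import *
np.set_printoptions(precision=4,suppress=True)
P=lambda l:np.array([[180+u/4.2,110+v/4.2] for u,v in l])
print('roof',ray(TOP,P([(551,52),(640,55),(634,170),(548,168)]),.074))
print('railend',ray(TOP,P([(321,206),(321,236)]),.042))
print('knob',ray(TOP,P([(478,208)]),.106),'tabtop?',ray(TOP,P([(450,218)]),.086))
p=ray(TOP,P([(130,343),(212,402),(110,537),(28,480)]),.004);print('pad',p,p.mean(0))
p=ray(TOP,P([(8,135),(148,103),(173,240),(33,270)]),.018);print('tin',p,p.mean(0))
print('wedge',ray(TOP,P([(80,447)]),.054),ray(TOP,P([(148,388)]),.005))
im=cv2.imread('pics/top0.png')
for n,lo,hi,roi in (('green',(35,80,50),(85,255,255),(345,180,385,230)),('or',(5,190,130),(15,255,255),(385,180,418,230)),('small',(5,190,130),(15,255,255),(418,195,450,235))):
    r,k=rect(mask(im,lo,hi,roi)); b=ray(TOP,cv2.boxPoints(r),.007); print(n,r,b.mean(0),np.linalg.norm(np.diff(b,axis=0),axis=1))
    e=b[1]-b[0] if np.linalg.norm(b[1]-b[0])>np.linalg.norm(b[2]-b[1]) else b[2]-b[1]; print(np.degrees(np.arctan2(e[1],e[0])))
E
```

```text
roof [[ 0.7068 -0.0047  0.074 ]
 [ 0.7057 -0.0715  0.074 ]
 [ 0.6164 -0.0678  0.074 ]
 [ 0.6168 -0.004   0.074 ]]
railend [[0.5932 0.1674 0.042 ]
 [0.5699 0.1665 0.042 ]]
knob [[0.5769 0.0455 0.106 ]] tabtop? [[0.5743 0.0667 0.086 ]]
pad [[0.4922 0.3152 0.004 ]
 [0.4475 0.25   0.004 ]
 [0.3435 0.3215 0.004 ]
 [0.3855 0.3861 0.004 ]] [0.4172 0.3182 0.004 ]
tin [[0.652  0.4157 0.018 ]
 [0.6798 0.3088 0.018 ]
 [0.5706 0.2834 0.018 ]
 [0.5452 0.389  0.018 ]] [0.6119 0.3492 0.018 ]
wedge [[0.4057 0.3342 0.054 ]] [[0.4573 0.2992 0.005 ]]
green ((363.35955810546875, 205.7247314453125), (14.380112648010254, 32.34687423706055), 13.570435523986816) [ 0.4546 -0.1767  0.007 ] [0.1055 0.0464 0.1054]
-13.489494508930223
or ((401.1126708984375, 204.017333984375), (17.258493423461914, 34.97315216064453), 8.746161460876465) [ 0.4622 -0.2983  0.007 ] [0.1145 0.0557 0.1144]
-9.58883183004153
small ((435.06890869140625, 213.82757568359375), (25.74410057067871, 11.626367568969727), 48.36646270751953) [ 0.432  -0.4066  0.007 ] [0.0386 0.081  0.0383]
-139.32589586177735
```

play_rows(steps=[[[0, 0, 0.002, 0.1], [0, 0, 0.002, 0.1], [0, 0, 0.002, 0.1], [0, 0, 0.002, 0.1], [0, 0, 0.002, 0.1]]], gripper=0.0854)

```text
time: 0.57
ee_pos: [0.2206, -0.5037, 0.2209]
tcp_rot: [-180.0, 0.0, -5.3]
wrist_force: [0.5, 0.1, 0.1]
opening: 0.0851
grasp_force: 0.0
```

play_rows(steps=[[[0, 0, 0, 0.1], [0, 0, 0, 0.1], [0, 0, 0, 0.1], [0, 0, 0, 0.1], [0, 0, 0, 0.1]]])

```text
time: 0.98
ee_pos: [0.2206, -0.5037, 0.221]
tcp_rot: [-180.0, 0.0, -33.9]
wrist_force: [-0.1, -0.2, 0.4]
opening: 0.0853
grasp_force: 0.0
```

play_rows(steps=[[[-0.0126, -0.0319, 0, 0], [-0.0126, -0.0319, 0, 0], [-0.0126, -0.0319, 0, 0], [-0.0126, -0.0319, 0, 0], [-0.0126, -0.0319, 0, 0]]])

```text
time: 1.4
ee_pos: [0.2564, -0.3345, 0.2209]
tcp_rot: [-180.0, 0.0, -33.7]
wrist_force: [0.4, -0.3, 0.1]
opening: 0.085
grasp_force: 0.0
```

play_rows(steps=[[[-0.0126, -0.0319, 0, 0], [-0.0126, -0.0319, 0, 0], [-0.0126, -0.0319, 0, 0], [-0.0126, -0.0319, 0, 0], [-0.0126, -0.0319, 0, 0]]])

```text
time: 1.82
ee_pos: [0.2849, -0.1782, 0.2212]
tcp_rot: [-179.4, -0.0, -32.6]
wrist_force: [0.4, -0.5, -0.6]
opening: 0.0853
grasp_force: 0.0
```

play_rows(steps=[[[-0.0126, -0.0319, 0, 0], [-0.0126, -0.0319, 0, 0], [-0.0126, -0.0319, 0, 0], [-0.0126, -0.0319, 0, 0], [-0.0126, -0.0319, 0, 0]]])

```text
time: 2.23
ee_pos: [0.2576, -0.1047, 0.2281]
tcp_rot: [-174.7, 0.1, -27.5]
wrist_force: [0.5, 0.2, -0.1]
opening: 0.0856
grasp_force: 0.0
```

play_rows(steps=[[[-0.0126, -0.0319, 0, 0], [-0.0126, -0.0319, 0, 0], [-0.0126, -0.0319, 0, 0], [-0.0126, -0.0319, 0, 0], [-0.0126, -0.0319, 0, 0]]])

```text
time: 2.65
ee_pos: [0.2208, -0.039, 0.2488]
tcp_rot: [-169.8, 0.1, -23.0]
wrist_force: [-0.1, -0.1, -0.7]
opening: 0.0855
grasp_force: 0.0
```

play_rows(steps=[[[-0.0126, -0.0319, 0, 0], [-0.0126, -0.0319, 0, 0], [-0.0126, -0.0319, 0, 0], [-0.0126, -0.0319, 0, 0], [-0.0126, -0.0319, 0, 0]]])

```text
time: 3.07
ee_pos: [0.1763, 0.0172, 0.2833]
tcp_rot: [-164.7, 0.1, -19.4]
wrist_force: [-0.3, -0.1, -0.3]
opening: 0.0853
grasp_force: 0.0
```

Run:
```python
from h import *
np.set_printoptions(precision=4,suppress=True)
o=bot.get_obs(); print(o['time'],o['ee_pos'],o['tcp_rot'])
c=cam('wrist','w1.png'); t=cam('top','top1.png'); np.save('w1.npy',c,allow_pickle=True)
print(c['xyz'],c['attitude'])
print(proj(c,[[.4057,.3342,.054],[.4573,.2992,.004],[.406,.334,.034]]))
```

```text
3.0667 [0.1763 0.0172 0.2833] [-164.7203    0.0876  -19.444 ]
[ 0.2298 -0.0411  0.4218] [ 163.8711   15.3056 -109.5111]
[[ 69.6349  58.759 ]
 [105.6114  11.6997]
 [ 83.9948  59.8871]]
```

View pics/w1.png

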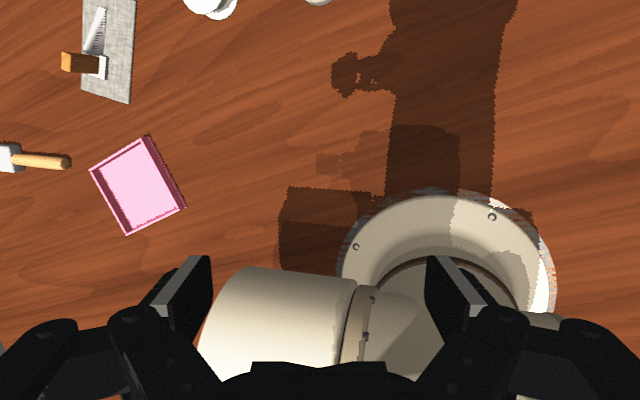

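play_rows(steps=[[[0.02, 0, 0, 0], [0.02, 0, 0, 0], [0.02, 0, 0, 0], [0.02, 0, 0, 0], [0.02, 0, 0, 0]]])

```text
time: 3.58
ee_pos: [0.2727, -0.0177, 0.282]
tcp_rot: [-164.8, 0.1, -19.5]
wrist_force: [0.5, -0.2, 1.0]
opening: 0.0853
grasp_force: 0.0
```

Run:
```python
from h import *
np.set_printoptions(precision=4,suppress=True)
o=bot.get_obs(); print(o['time'],o['ee_pos'],o['tcp_rot'],o['q'])
```

```text
3.5833 [ 0.2727 -0.0177  0.282 ] [-164.8341    0.1125  -19.5231] [-19.5562 -31.9492 -15.1049 106.9658  15.1659 179.9657]
```

play_rows(steps=[[[0, 0, 0, -0.124], [0, 0, 0, -0.124], [0, 0, 0, -0.124], [0, 0, 0, -0.124], [0, 0, 0, -0.124]]])

```text
time: 4.0
ee_pos: [0.2718, -0.0174, 0.282]
tcp_rot: [-167.5, -8.7, 15.4]
wrist_force: [-0.5, 1.2, 0.7]
opening: 0.0858
grasp_force: 0.0
```

play_rows(steps=[[[0, 0, 0, -0.124], [0, 0, 0, -0.124], [0, 0, 0, -0.124], [0, 0, 0, -0.124], [0, 0, 0, -0.124]]])

```text
time: 4.42
ee_pos: [0.2718, -0.0174, 0.282]
tcp_rot: [-174.9, -14.3, 51.2]
wrist_force: [0.2, 0.7, -0.6]
opening: 0.0854
grasp_force: 0.0
```

play_rows(steps=[[[0, 0, 0, -0.124], [0, 0, 0, -0.124], [0, 0, 0, -0.124], [0, 0, 0, -0.124], [0, 0, 0, -0.124]]])

```text
time: 4.83
ee_pos: [0.2718, -0.0174, 0.282]
tcp_rot: [175.6, -14.5, 87.9]
wrist_force: [0.3, 0.2, -0.2]
opening: 0.0855
grasp_force: 0.0
```

play_rows(steps=[[[0, 0, 0, -0.124], [0, 0, 0, -0.124], [0, 0, 0, -0.124], [0, 0, 0, -0.124], [0, 0, 0, -0.124]]])

```text
time: 5.25
ee_pos: [0.2718, -0.0174, 0.282]
tcp_rot: [168.0, -9.3, 123.9]
wrist_force: [0.3, -0.6, 0.7]
opening: 0.0853
grasp_force: 0.0
```

play_rows(steps=[[[0, 0, 0, -0.124], [0, 0, 0, -0.124], [0, 0, 0, -0.124], [0, 0, 0, -0.124], [0, 0, 0, -0.124]]])

```text
time: 5.67
ee_pos: [0.2718, -0.0174, 0.282]
tcp_rot: [164.8, -0.7, 158.5]
wrist_force: [0.7, -0.0, 0.3]
opening: 0.0854
grasp_force: 0.0
```

play_rows(steps=[[[0, 0, 0, -0.124], [0, 0, 0, -0.124], [0, 0, 0, -0.124], [0, 0, 0, -0.124], [0, 0, 0, -0.124]]])

```text
time: 6.08
ee_pos: [0.2718, -0.0174, 0.282]
tcp_rot: [167.2, 8.2, -167.0]
wrist_force: [-0.0, 0.0, -0.4]
opening: 0.0857
grasp_force: 0.0
```

play_rows(steps=[[[0, 0, 0, -0.124], [0, 0, 0, -0.124], [0, 0, 0, -0.124], [0, 0, 0, -0.124], [0, 0, 0, -0.124]]])

```text
time: 6.5
ee_pos: [0.2718, -0.0174, 0.282]
tcp_rot: [174.3, 14.1, -131.2]
wrist_force: [0.6, 0.2, -0.4]
opening: 0.0858
grasp_force: 0.0
```

play_rows(steps=[[[0, 0, 0, -0.124], [0, 0, 0, -0.124], [0, 0, 0, -0.124], [0, 0, 0, -0.124], [0, 0, 0, -0.124]]])

```text
time: 6.92
ee_pos: [0.2718, -0.0174, 0.282]
tcp_rot: [-176.2, 14.7, -94.5]
wrist_force: [0.2, -0.3, -0.1]
opening: 0.0856
grasp_force: 0.0
```

play_rows(steps=[[[0, 0, 0, -0.124], [0, 0, 0, -0.124], [0, 0, 0, -0.124], [0, 0, 0, -0.124], [0, 0, 0, -0.124]]])

```text
time: 7.33
ee_pos: [0.2718, -0.0174, 0.282]
tcp_rot: [-168.3, 9.8, -58.5]
wrist_force: [-0.3, -0.1, -0.5]
opening: 0.0854
grasp_force: 0.0
```

play_rows(steps=[[[0, 0, 0, -0.124], [0, 0, 0, -0.124], [0, 0, 0, -0.124], [0, 0, 0, -0.124], [0, 0, 0, -0.124]]])

```text
time: 7.75
ee_pos: [0.2718, -0.0174, 0.282]
tcp_rot: [-164.9, 1.3, -23.8]
wrist_force: [0.5, -0.2, -0.4]
opening: 0.0856
grasp_force: 0.0
```

Run:
```python
from h import *
np.set_printoptions(precision=4,suppress=True)
o=bot.get_obs(); print(o['time'],o['ee_pos'],o['tcp_rot'],o['q'])
```

```text
7.75 [ 0.2718 -0.0174  0.282 ] [-164.8884    1.2838  -23.7883] [ -19.5603  -32.0563  -15.16    107.0358   15.1641 -175.6203]
```

play_rows(steps=[[[0, 0, 0, -0.08], [0, 0.02, 0, 0], [0, 0.02, 0, 0], [0, 0.02, 0, 0], [0, 0.02, 0, 0]]])

```text
time: 8.17
ee_pos: [0.2641, -0.0388, 0.2616]
tcp_rot: [-167.2, 0.2, -22.1]
wrist_force: [0.2, 0.1, 1.0]
opening: 0.0851
grasp_force: 0.0
```

Run:
```python
from h import *
np.set_printoptions(precision=4,suppress=True)
o=bot.get_obs(); print(o['time'],o['ee_pos'],o['tcp_rot'],o['q'])
```

```text
8.1667 [ 0.2641 -0.0388  0.2616] [-167.2034    0.183   -22.0705] [ -22.0408  -33.1988  -17.8325  105.5425   12.7966 -179.9696]
```

play_rows(steps=[[[0.004, 0.035, -0.008, 0], [0.004, 0.035, -0.008, 0], [0.004, 0.035, -0.008, 0], [0.004, 0.035, -0.008, 0], [0.004, 0.035, -0.008, 0]]])

```text
time: 8.58
ee_pos: [0.2635, -0.0967, 0.2692]
tcp_rot: [-172.6, 0.2, -27.7]
wrist_force: [0.1, 0.3, 0.7]
opening: 0.0858
grasp_force: 0.0
```

Run:
```python
from h import *
np.set_printoptions(precision=4,suppress=True)
o=bot.get_obs(); print(o['time'],o['ee_pos'],o['tcp_rot'],o['q'])
```

```text
8.5833 [ 0.2635 -0.0967  0.2692] [-172.6276    0.2005  -27.6936] [ -27.6402  -30.1208  -14.7012  105.6133    7.3726 -179.9461]
```

play_rows(steps=[[[0.004, 0.035, -0.002, 0], [0.004, 0.035, -0.002, 0], [0.004, 0.035, -0.002, 0], [0.004, 0.035, -0.002, 0], [0.004, 0.035, -0.002, 0]]])

```text
time: 9.0
ee_pos: [0.2555, -0.1548, 0.2618]
tcp_rot: [-177.8, 0.3, -33.3]
wrist_force: [-0.4, -0.4, 0.6]
opening: 0.0852
grasp_force: 0.0
```

Run:
```python
from h import *
np.set_printoptions(precision=4,suppress=True)
o=bot.get_obs(); print(o['time'],o['ee_pos'],o['tcp_rot'],o['q'])
```

```text
9.0 [ 0.2555 -0.1548  0.2618] [-177.8148    0.2803  -33.3474] [ -33.2913  -27.6016  -13.8241  104.0556    2.1855 -179.9439]
```

play_rows(steps=[[[0.004, 0.035, 0, 0], [0.004, 0.034, 0, 0], [0, 0, 0, 0], [0, 0, 0, 0], [0, 0, 0, 0]]])

```text
time: 9.42
ee_pos: [0.2508, -0.177, 0.2599]
tcp_rot: [-179.7, 0.3, -35.5]
wrist_force: [-0.6, -0.6, 0.1]
opening: 0.0857
grasp_force: 0.0
```

Run:
```python
from h import *
np.set_printoptions(precision=4,suppress=True)
o=bot.get_obs(); print(o['time'],o['ee_pos'],o['tcp_rot'],o['q'])
```

```text
9.4167 [ 0.2508 -0.177   0.2599] [-179.7062    0.2827  -35.5404] [ -35.4825  -26.5596  -13.3778  103.4642    0.2941 -179.9421]
```

play_rows(steps=[[[0, 0, 0, 0.1246], [0, 0, 0, 0.1246], [0, 0, 0, 0.1246], [0, 0, 0, 0.1246], [0, 0, 0, 0.1246]]])

```text
time: 9.83
ee_pos: [0.2509, -0.1767, 0.2601]
tcp_rot: [-179.9, 0.4, -71.5]
wrist_force: [-0.5, 0.6, 0.4]
opening: 0.0854
grasp_force: 0.0
```

play_rows(steps=[[[0, 0, 0, 0.1246], [0, 0, 0, 0.1246], [0, 0, 0, 0.1246], [0, 0, 0, 0.1246], [0, 0, 0, 0.1246]]])

```text
time: 10.25
ee_pos: [0.2509, -0.1767, 0.2601]
tcp_rot: [179.9, 0.4, -107.2]
wrist_force: [-1.0, 0.1, -0.1]
opening: 0.0855
grasp_force: 0.0
```

play_rows(steps=[[[0, 0, 0, 0.1246], [0, 0, 0, 0.1246], [0, 0, 0, 0.1246], [0, 0, 0, 0.1246], [0, 0, 0, 0.1246]]])

```text
time: 10.67
ee_pos: [0.2509, -0.1767, 0.2601]
tcp_rot: [179.7, 0.2, -142.9]
wrist_force: [1.0, -0.1, -0.5]
opening: 0.0852
grasp_force: 0.0
```

play_rows(steps=[[[0, 0, 0, 0.1246], [0, 0, 0, 0.1246], [0, 0, 0, 0.1246], [0, 0, 0, 0.1246], [0, 0, 0, 0.1246]]])

```text
time: 11.08
ee_pos: [0.2509, -0.1767, 0.2601]
tcp_rot: [179.6, -0.0, -178.6]
wrist_force: [0.1, -1.1, 1.5]
opening: 0.0859
grasp_force: 0.0
```

play_rows(steps=[[[0, 0, 0, 0.1246], [0, 0, 0, 0.1246], [0, 0, 0, 0.1246], [0, 0, 0, 0.1246], [0, 0, 0, 0.1246]]])

```text
time: 11.5
ee_pos: [0.2509, -0.1767, 0.2601]
tcp_rot: [179.7, -0.2, 145.7]
wrist_force: [0.8, -0.7, 1.6]
opening: 0.0855
grasp_force: 0.0
```

play_rows(steps=[[[0.0078, 0.0255, 0.005, 0], [0.0078, 0.0255, 0.005, 0], [0.0078, 0.0255, 0.005, 0], [0.0078, 0.0255, 0.005, 0], [0.0078, 0.0255, 0.005, 0]]])

```text
time: 11.92
ee_pos: [0.2898, -0.0479, 0.2357]
tcp_rot: [179.7, -0.2, 146.0]
wrist_force: [0.1, -0.1, -0.9]
opening: 0.0849
grasp_force: 0.0
```

play_rows(steps=[[[0.0078, 0.0255, 0.005, 0], [0.0078, 0.0255, 0.005, 0], [0.0078, 0.0255, 0.005, 0], [0.0078, 0.0255, 0.005, 0], [0.0078, 0.0255, 0.005, 0]]])

```text
time: 12.33
ee_pos: [0.3286, 0.0801, 0.2116]
tcp_rot: [179.7, -0.2, 146.1]
wrist_force: [0.6, -0.6, 0.3]
opening: 0.0854
grasp_force: 0.0
```

play_rows(steps=[[[0.0078, 0.0255, 0.005, 0], [0.0078, 0.0255, 0.005, 0], [0.0078, 0.0255, 0.005, 0], [0.0078, 0.0255, 0.005, 0], [0.0078, 0.0255, 0.005, 0]]])

```text
time: 12.75
ee_pos: [0.3675, 0.2077, 0.1872]
tcp_rot: [179.7, -0.3, 146.1]
wrist_force: [0.5, -0.4, -0.0]
opening: 0.0854
grasp_force: 0.0
```

play_rows(steps=[[[0.0078, 0.0255, 0.005, 0], [0.0078, 0.0255, 0.005, 0], [0.0078, 0.0255, 0.005, 0], [0.0078, 0.0255, 0.005, 0], [0.0078, 0.0255, 0.005, 0]]])

```text
time: 13.17
ee_pos: [0.4064, 0.3353, 0.1629]
tcp_rot: [179.7, -0.3, 146.0]
wrist_force: [-0.1, -0.6, 0.6]
opening: 0.0855
grasp_force: 0.0
```

```bash
cat >> h.py <<'E'
np.set_printoptions(precision=4,suppress=True)
def st():
    o=bot.get_obs(); print(round(o['time'],2),o['ee_pos'],o['tcp_rot'],o['q'],'op',round(o['opening'],4),'F',o['wrist_force']); return o
E
python3 - <<'E'
from h import *
o=st()
c=cam('wrist','w2.png'); t=cam('top','top2.png'); np.save('w2.npy',{k:v for k,v in c.items()},allow_pickle=True)
print(proj(c,[[.4057,.3342,.054],[.4573,.2992,.004],o['ee_pos']]))
E
```

```text
13.17 [0.4064 0.3353 0.1629] [179.7108  -0.2791 146.0491] [39.3326  0.7468 -1.8949 87.1616  0.3505 73.2848] op 0.0855 F [-0.1205 -0.6088  0.6089]
[[315.0813 195.5987]
 [315.1868 247.0747]
 [317.2908 261.14  ]]
```

View pics/w2.png

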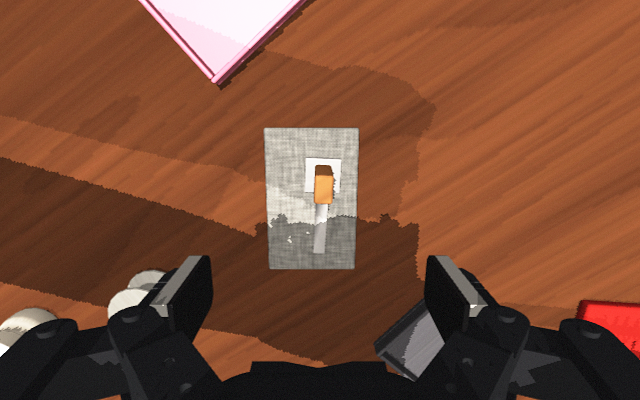

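Run:
```python
from h import *
c=np.load('w2.npy',allow_pickle=True).item()
m=mask(c['img'],(8,150,180),(22,255,255),(300,150,345,215)); r,k=rect(m); print(r,cv2.boundingRect(k),cv2.contourArea(k))
h=ray(c,[[323.7,190.5]],.054)[0]; t=ray(c,[[319.3,253.5]],.005)[0]
print(h,t,np.linalg.norm((h-t)[:2]),np.degrees(np.arctan2(*(t-h)[1::-1])))
p=ray(c,[[265,128],[358,128],[354,269],[271,269]],.004); print(p,p.mean(0))
for q in ([[305,159],[341,158],[341,193],[305,193]],): print(ray(c,q,.010).mean(0))
```

```text
((323.1758728027344, 189.01036071777344), (17.85149574279785, 28.18657112121582), 3.3664608001708984) (314, 175, 19, 29) 451.5
[0.406  0.3416 0.054 ] [0.4643 0.299  0.005 ] 0.07215589662700489 -36.13893325667029
[[0.3454 0.3246 0.004 ]
 [0.3886 0.3887 0.004 ]
 [0.4957 0.3167 0.004 ]
 [0.4525 0.2529 0.004 ]] [0.4206 0.3207 0.004 ]
[0.4051 0.3425 0.01  ]
```

play_rows(steps=[[[0.0042, 0.0052, 0.02, 0.035], [0, 0, 0.03, 0], [0, 0, 0.03, 0], [0, 0, 0.03, 0], [0, 0, 0.031, 0]]])

```text
time: 13.68
ee_pos: [0.4056, 0.3411, 0.0214]
tcp_rot: [179.7, -0.3, 144.0]
wrist_force: [-0.1, -0.6, 0.0]
opening: 0.0851
grasp_force: 0.0
```

play_rows(steps=[[[0, 0, 0, 0], [0, 0, 0, 0], [0, 0, 0, 0], [0, 0, 0, 0], [0, 0, 0, 0]]], gripper=0, squeeze=80)

```text
time: 14.1
ee_pos: [0.407, 0.3419, 0.0244]
tcp_rot: [179.5, -0.2, 144.0]
wrist_force: [-0.4, -0.1, 0.4]
opening: 0.0254
grasp_force: 0.0
```

play_rows(steps=[[[0, 0, 0, 0], [0, 0, 0, 0], [0, 0, 0, 0], [0, 0, 0, 0], [0, 0, 0, 0]]])

```text
time: 14.52
ee_pos: [0.4067, 0.3418, 0.024]
tcp_rot: [179.6, -0.2, 144.0]
wrist_force: [-0.1, -0.7, 7.0]
opening: 0.0124
grasp_force: 78.6
```

play_rows(steps=[[[0, 0, 0, 0], [0, 0, -0.038, 0], [0, 0, -0.038, 0], [0, 0, -0.038, 0.1], [0, 0, -0.038, 0.122]]])

```text
time: 14.93
ee_pos: [0.4059, 0.3399, 0.1765]
tcp_rot: [179.8, -0.3, 131.0]
wrist_force: [1.7, 0.6, -1.8]
opening: 0.0127
grasp_force: 78.4
```

play_rows(steps=[[[0, 0, 0, 0.12], [0, 0, 0, 0.12], [0, 0, 0, 0.12], [0, 0, 0, 0.12], [0, 0, 0, 0.12]]])

```text
time: 15.35
ee_pos: [0.4062, 0.3401, 0.1747]
tcp_rot: [180.0, -0.4, 96.5]
wrist_force: [0.3, 0.7, -2.3]
opening: 0.0129
grasp_force: 78.4
```

play_rows(steps=[[[0, 0, 0, 0.12], [-0.03, 0.018, 0, 0], [-0.03, 0.018, 0, 0], [-0.03, 0.018, 0, 0], [-0.03, 0.018, 0, 0]]])

```text
time: 15.77
ee_pos: [0.4787, 0.2189, 0.1739]
tcp_rot: [-180.0, -0.4, 90.1]
wrist_force: [-0.0, 1.1, -1.3]
opening: 0.0129
grasp_force: 78.4
```

play_rows(steps=[[[-0.03, 0.018, 0, 0], [-0.03, 0.018, 0, 0], [-0.03, 0.018, 0, 0], [-0.03, 0.018, 0, 0], [-0.032, 0.021, 0, 0]]])

```text
time: 16.18
ee_pos: [0.5716, 0.0667, 0.173]
tcp_rot: [-180.0, -0.4, 90.0]
wrist_force: [1.2, 0.6, -1.8]
opening: 0.0124
grasp_force: 78.4
```

Run:
```python
from h import *
o=st()
c=cam('wrist','w3.png'); t=cam('top','top3.png'); s=cam('side','side3.png'); np.save('w3.npy',{k:v for k,v in c.items()},allow_pickle=True)
print(proj(c,[[.572,.165,.042],[.572,.071,.086],o['ee_pos']]))
```

```text
16.18 [0.5716 0.0667 0.173 ] [-179.9809   -0.3966   90.0209] [ 6.4558  7.6471  6.5194 88.8468  0.3963 96.4349] op 0.0124 F [ 1.1742  0.6164 -1.8131]
[[319.114   55.5367]
 [319.0794 198.3043]
 [318.4374 261.3247]]
```

View pics/w3.png

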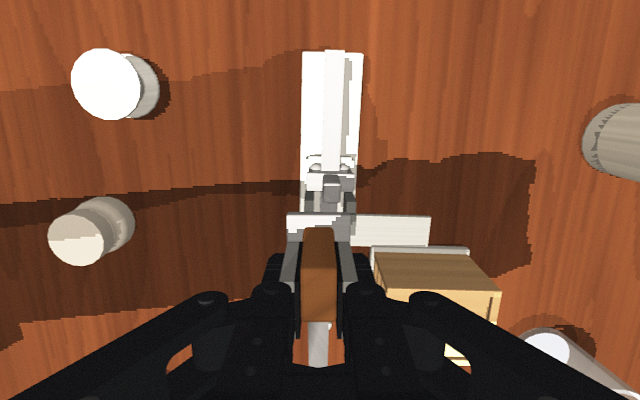

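Run:
```python
from h import *
c=np.load('w3.npy',allow_pickle=True).item()
im=c['img']; cv2.imwrite('pics/c3.png',cv2.resize(im[40:260,270:400],None,fx=4,fy=2.7,interpolation=cv2.INTER_CUBIC))
for r in (60,90,120,140): print(r, im[r,318:352].astype(int).sum(1)//3)
print(ray(c,[[324,52],[345,52],[324,150],[345,150]],.042))
```

```text
60 [255 255 255 255 255 255 254 244 251 251 251 251 250 251 251 251 251 251
 251 251 251 251 251 251 251 250 235 181 185 189 183 245 255 255]
90 [255 255 255 255 255 254 242 250 250 250 250 251 250 250 250 250 250 250
 250 250 251 250 250 250 245 197 182 185 188 186 181 248 255 255]
120 [255 255 255 255 254 239 249 248 249 249 249 249 249 249 249 249 249 250
 250 250 249 248 249 239 177 185 184 186 184 183 175 247 255 255]
140 [255 255 255 255 252 246 247 246 247 248 247 247 248 247 247 247 248 249
 248 247 247 247 236 181 183 185 185 178 247 255 255 254 255 254]
[[0.5755 0.1674 0.042 ]
 [0.5905 0.1674 0.042 ]
 [0.5758 0.0972 0.042 ]
 [0.5919 0.0972 0.042 ]]
```

View pics/c3.png

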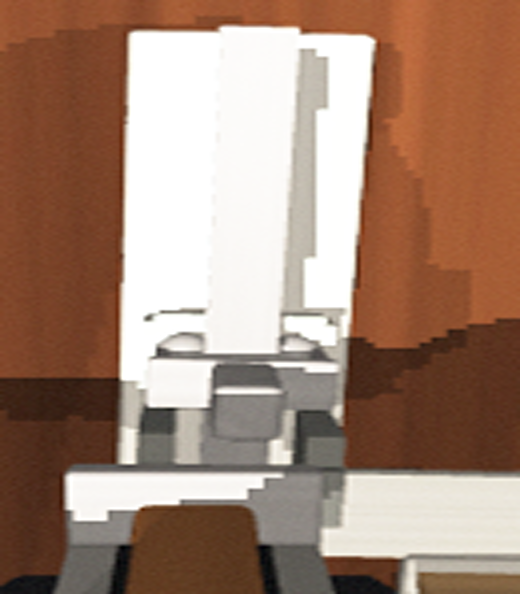

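Run:
```python
from h import *
c=np.load('w3.npy',allow_pickle=True).item()
p=ray(c,[[334.3,60],[333.1,90],[332,120],[331.3,140]],.042);print(p)
print(ray(c,[[335,50]],.042))
print(np.degrees(np.polyfit(p[:,1],p[:,0],1)[0]))
# tab top (crop px 4,2.7): corners
q=[[270+u/4,40+v/2.7] for u,v in ((217,366),(280,366),(285,392),(213,392))]
print('tabtop',ray(c,q,.086),ray(c,q,.086).mean(0))
# base plate/carriage front top edge
print('carriage edge',ray(c,[[270+67/4,40+468/2.7],[270+322/4,40+468/2.7]],.072))
# roof corners from w3
print('roof',ray(c,[[373,253],[478,251],[500,290],[383,292]],.076))
# compare with top image
im=cv2.imread('pics/top0.png')
print(im[150:175,268].astype(int).sum(1)//3, im[150:175,275].astype(int).sum(1)//3)
```

```text
[[0.5829 0.162  0.042 ]
 [0.5823 0.1413 0.042 ]
 [0.5817 0.1197 0.042 ]
 [0.5813 0.1048 0.042 ]]
[[0.5833 0.1687 0.042 ]]
1.5963799569348336
tabtop [[0.5754 0.0865 0.086 ]
 [0.5857 0.0865 0.086 ]
 [0.5867 0.08   0.086 ]
 [0.5748 0.08   0.086 ]] [0.5806 0.0833 0.086 ]
carriage edge [[0.5488 0.0559 0.072 ]
 [0.5946 0.0559 0.072 ]]
roof [[ 0.6113  0.0268  0.076 ]
 [ 0.6876  0.0285  0.076 ]
 [ 0.7079 -0.0032  0.076 ]
 [ 0.6202 -0.005   0.076 ]]
[ 68  68  68  68  70  71  76  76 123 221 242 238 228 226 225 207 153 237
 239 243 243 243 242 230  55] [ 69  68  69  68  69  70  76  77  79 160 243 240 226 226 224 208 161 238
 240 243 243 243 243 232  78]
```

play_rows(steps=[[[0.022, 0.0025, 0, 0], [0.022, 0.0025, 0, 0], [0.022, 0.0025, 0, 0], [0.022, 0.0025, 0, 0], [0.0215, 0.0025, 0, 0.028]]])

```text
time: 16.75
ee_pos: [0.5831, 0.1796, 0.1734]
tcp_rot: [-179.9, -0.4, 88.5]
wrist_force: [-0.3, -0.4, -1.7]
opening: 0.0127
grasp_force: 78.6
```

play_rows(steps=[[[0, 0, 0.025, 0], [0, 0, 0.025, 0], [0, 0, 0.025, 0], [0, 0, 0.02, 0], [0, 0, 0.009, 0]]])

```text
time: 17.17
ee_pos: [0.5817, 0.179, 0.0661]
tcp_rot: [-179.7, -0.3, 88.5]
wrist_force: [-0.4, -0.9, -2.5]
opening: 0.0128
grasp_force: 78.7
```

```bash
cat >> h.py <<'E'
RK=np.array([.663,-.0374]); RY=np.radians(-1.6)
def rw(x,y,z=0): c,s=np.cos(RY),np.sin(RY); return np.array([RK[0]+c*x-s*y,RK[1]+s*x+c*y,z])
def go(p,yaw=None):
    "tool-frame shift from here to world p"
    o=bot.get_obs(); d=np.array(p)-o['ee_pos']; a=np.radians(o['tcp_rot'][2]); c,s=np.cos(a),np.sin(a)
    print('shift tool',np.array([d[0]*c+d[1]*s,d[0]*s-d[1]*c,-d[2]]),'turn',None if yaw is None else np.radians((o['tcp_rot'][2]-yaw+180)%360-180))
def inrack(p): c,s=np.cos(RY),np.sin(RY); d=np.array(p)[:2]-RK; return np.array([c*d[0]+s*d[1],-s*d[0]+c*d[1]])
E
python3 - <<'E'
from h import *
o=st(); print(inrack(o['ee_pos'])); go(rw(-.085,.211,.062),88.4)
c=cam('wrist','w4.png'); s=cam('side','side4.png'); np.save('w4.npy',{k:v for k,v in c.items()},allow_pickle=True)
s=s['img']
a=cv2.resize(s[170:300,210:310],None,fx=4.5,fy=4.5,interpolation=cv2.INTER_CUBIC)
b=cv2.resize(c['img'][200:400,230:410],None,fx=1.9,fy=1.9)
H=max(a.shape[0],b.shape[0]); z=np.zeros((H,a.shape[1]+b.shape[1],3),np.uint8); z[:a.shape[0],:a.shape[1]]=a; z[:b.shape[0],a.shape[1]:]=b
print(z.shape); cv2.imwrite('pics/c4.png',z)
E
```

```text
17.17 [0.5817 0.179  0.0661] [-179.724    -0.3229   88.4739] [ 16.9166  13.0676   0.9309  78.023    0.3937 108.4414] op 0.0128 F [-0.4418 -0.8747 -2.4698]
[-0.0873  0.214 ]
shift tool [-0.003   0.0023  0.0041] turn 0.0012893720098807403
(585, 792, 3)
```

View pics/c4.png

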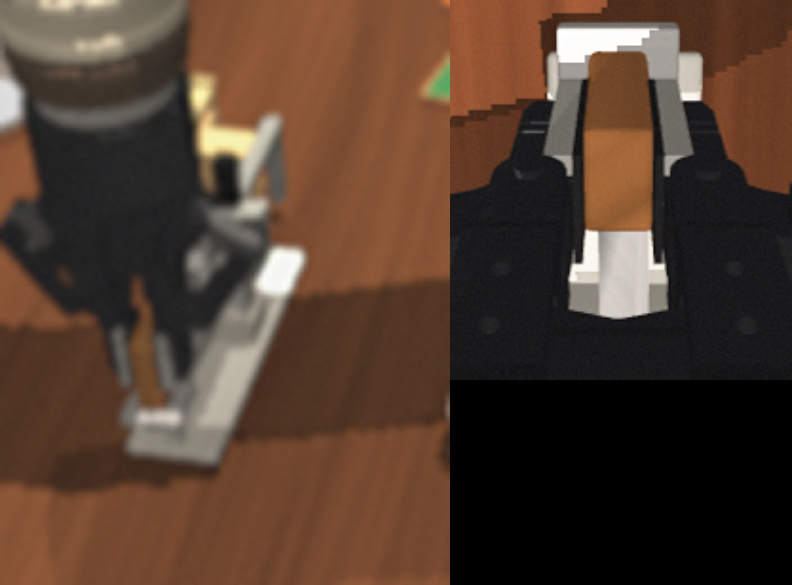

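play_rows(steps=[[[0, 0.0023, 0, 0], [0, 0, 0.0015, 0], [0, 0, 0.0015, 0], [0, 0, 0.001, 0], [0, 0, 0, 0]]])

```text
time: 17.68
ee_pos: [0.586, 0.1783, 0.0653]
tcp_rot: [-180.0, -0.4, 88.4]
wrist_force: [-0.3, 0.5, -0.9]
opening: 0.013
grasp_force: 78.7
```

Run:
```python
from h import *
o=st(); print(inrack(o['ee_pos']))
```

```text
17.68 [0.586  0.1783 0.0653] [-179.9576   -0.3893   88.394 ] [ 16.7431  13.3785   1.205   77.7442   0.3829 108.3493] op 0.013 F [-0.3438  0.5004 -0.9444]
[-0.0829  0.2135]
```

play_rows(steps=[[[0, -0.002, 0.001, 0], [0, 0, 0.001, 0], [0, 0, 0, 0], [0, 0, 0, 0], [0, 0, 0, 0]]])

```text
time: 18.1
ee_pos: [0.5838, 0.1784, 0.0629]
tcp_rot: [-179.9, -0.4, 88.4]
wrist_force: [0.1, -0.4, -0.9]
opening: 0.0126
grasp_force: 78.7
```

play_rows(steps=[[[0, 0, 0, 0], [0, 0, 0, 0], [0, 0, 0, 0], [0, 0, 0, 0], [0, 0, 0, 0]]])

```text
time: 18.52
ee_pos: [0.5839, 0.1784, 0.0629]
tcp_rot: [-179.9, -0.4, 88.4]
wrist_force: [-0.8, -0.0, -2.6]
opening: 0.0126
grasp_force: 78.7
```

play_rows(steps=[[[0, 0, 0.001, 0], [0, 0, 0, 0], [0, 0, 0, 0], [0, 0, 0, 0], [0, 0, 0, 0]]])

```text
time: 18.93
ee_pos: [0.584, 0.1784, 0.0621]
tcp_rot: [-180.0, -0.4, 88.4]
wrist_force: [0.4, 0.6, 0.1]
opening: 0.0129
grasp_force: 79.1
```

play_rows(steps=[[[0, 0, 0.001, 0], [0, 0, 0, 0], [0, 0, 0, 0], [0, 0, 0, 0], [0, 0, 0, 0]]])

```text
time: 19.35
ee_pos: [0.5841, 0.1785, 0.062]
tcp_rot: [-180.0, -0.4, 88.4]
wrist_force: [-2.3, 0.3, 7.6]
opening: 0.0125
grasp_force: 80.1
```

play_rows(steps=[[[-0.004, 0, -0.0006, 0], [-0.005, 0, 0, 0], [-0.005, 0, 0, 0], [-0.005, 0, 0, 0], [-0.005, 0, 0, 0]]])

```text
time: 19.77
ee_pos: [0.5836, 0.1541, 0.0621]
tcp_rot: [180.0, -0.4, 88.4]
wrist_force: [-0.7, 2.7, 5.3]
opening: 0.013
grasp_force: 79.7
```

play_rows(steps=[[[-0.003, 0, 0, 0], [-0.003, 0, 0, 0], [-0.003, 0, 0, 0], [-0.003, 0, 0, 0], [-0.003, 0, 0, 0]]])

```text
time: 20.18
ee_pos: [0.5833, 0.1392, 0.0621]
tcp_rot: [180.0, -0.4, 88.4]
wrist_force: [0.5, 2.7, 6.0]
opening: 0.0131
grasp_force: 79.7
```

Run:
```python
from h import *
o=st(); print(inrack(o['ee_pos']))
```

```text
20.18 [0.5833 0.1392 0.0621] [179.986   -0.4242  88.402 ] [ 13.2302  11.6573  -1.1825  77.0381   0.4065 104.8286] op 0.0131 F [0.4804 2.7108 6.0456]
[-0.0846  0.1743]
```

play_rows(steps=[[[-0.003, 0, 0, 0], [-0.003, 0, 0, 0], [-0.003, 0, 0, 0], [-0.003, 0, 0, 0], [-0.003, 0, 0, 0]]])

```text
time: 20.6
ee_pos: [0.5829, 0.1247, 0.062]
tcp_rot: [180.0, -0.5, 88.4]
wrist_force: [-0.4, 7.2, 7.3]
opening: 0.0128
grasp_force: 79.8
```

play_rows(steps=[[[-0.003, 0, 0, 0], [-0.003, 0, 0, 0], [-0.003, 0, 0, 0], [-0.003, 0, 0, 0], [-0.003, 0, 0, 0]]])

```text
time: 21.02
ee_pos: [0.5825, 0.1099, 0.062]
tcp_rot: [180.0, -0.5, 88.4]
wrist_force: [0.4, 5.8, 6.2]
opening: 0.0131
grasp_force: 79.8
```

Run:
```python
from h import *
o=st(); print(inrack(o['ee_pos']))
```

```text
21.02 [0.5825 0.1099 0.062 ] [179.9665  -0.4922  88.4323] [ 10.4553  10.7226  -2.2699  76.8721   0.4745 102.0238] op 0.0131 F [0.4197 5.7795 6.2015]
[-0.0845  0.145 ]
```

play_rows(steps=[[[-0.003, 0, 0, 0], [-0.003, 0, 0, 0], [-0.003, 0, 0, 0], [-0.001, 0, 0, 0], [0, 0, 0, 0]]])

```text
time: 21.43
ee_pos: [0.5823, 0.0998, 0.062]
tcp_rot: [180.0, -0.5, 88.4]
wrist_force: [0.3, 5.2, 6.9]
opening: 0.0127
grasp_force: 79.9
```

Run:
```python
from h import *
o=st(); print(inrack(o['ee_pos']))
s=cam('side','side5.png')['img']; w=cam('wrist','w5.png')['img']
a=cv2.resize(s[160:300,200:320],None,fx=4,fy=4,interpolation=cv2.INTER_CUBIC)
cv2.imwrite('pics/c5.png',a)
```

```text
21.43 [0.5823 0.0998 0.062 ] [179.96    -0.4901  88.4179] [  9.4956  10.4515  -2.5814  76.8337   0.4732 101.0784] op 0.0127 F [0.3125 5.1747 6.8694]
[-0.0845  0.1349]
```

View pics/c5.png

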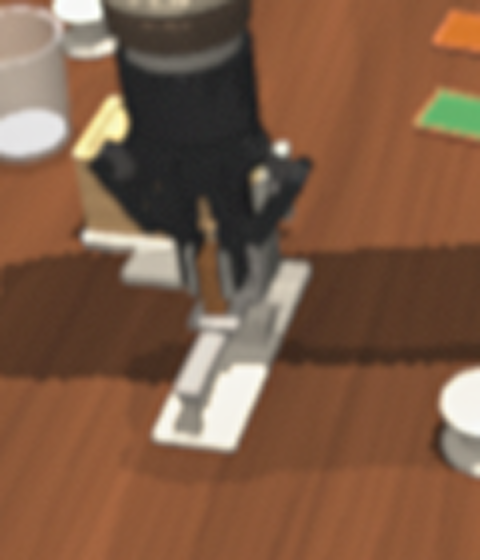

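play_rows(steps=[[[0, 0, 0, 0], [0, 0, 0, 0], [0, 0, 0, 0], [0, 0, 0, 0], [0, 0, 0, 0]]], gripper=0.05)

```text
time: 21.95
ee_pos: [0.5815, 0.0992, 0.0606]
tcp_rot: [-179.9, -0.4, 88.4]
wrist_force: [0.2, -0.1, -0.5]
opening: 0.05
grasp_force: 0.0
```

play_rows(steps=[[[0, 0, -0.02, 0], [0, 0, -0.025, 0], [0, 0, -0.025, 0], [0, 0, -0.015, 0], [0, 0, 0, 0]]])

```text
time: 22.37
ee_pos: [0.5831, 0.099, 0.1498]
tcp_rot: [179.8, -0.4, 88.4]
wrist_force: [0.4, 0.6, 0.5]
opening: 0.0499
grasp_force: 0.0
```

Run:
```python
from h import *
o=st(); print(inrack(o['ee_pos'])); go(rw(-.085,.108,.069),88.4)
c=cam('wrist','w6.png'); np.save('w6.npy',{k:v for k,v in c.items()},allow_pickle=True)
print(proj(c,[rw(-.085,.108,.097),rw(-.085,.135,.092)]))
cv2.imwrite('pics/c6.png',cv2.resize(c['img'][150:400,220:440],None,fx=2.4,fy=2.4,interpolation=cv2.INTER_CUBIC))
```

```text
22.37 [0.5831 0.099  0.1498] [179.7786  -0.4319  88.3971] [  9.4476   9.4802   6.0231  86.2428   0.3814 101.0524] op 0.0499 F [0.3768 0.5952 0.5242]
[-0.0836  0.1341]
shift tool [-0.0261 -0.0014  0.0808] turn -5.147338785743978e-05
[[315.9251 262.5308]
 [315.8618 217.1574]]
```

View pics/c6.png

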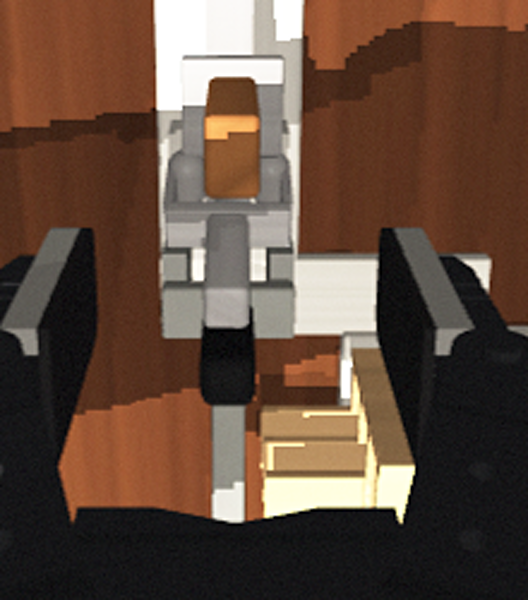

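Run:
```python
from h import *
c=np.load('w6.npy',allow_pickle=True).item()
im=c['img']; print(im[230:300:2,313].astype(int)); 
for z in (.086,.093,.097,.101):
    p=ray(c,[[314.6,286.2],[314.6,271],[314.6,239]],z); print(z,[inrack(q) for q in p])
print('knob', [inrack(q) for q in ray(c,[[315,150+325/2.4],[315,150+402/2.4]],.106)],'carr',[inrack(q) for q in ray(c,[[288,290],[343,290]],.072)])
```

```text
[[ 42  78 126]
 [ 62  81 107]
 [ 97  98 104]
 [ 99 106 109]
 [130 135 138]
 [102 108 109]
 [101 105 107]
 [ 96 100 105]
 [109 112 115]
 [108 113 117]
 [111 113 117]
 [112 115 121]
 [112 116 120]
 [110 112 118]
 [111 114 119]
 [112 115 122]
 [109 113 116]
 [111 115 118]
 [112 117 122]
 [111 115 118]
 [154 160 163]
 [169 176 183]
 [165 170 175]
 [163 169 174]
 [168 171 176]
 [162 168 175]
 [161 169 176]
 [167 173 179]
 [ 89  90  95]
 [ 14  10  13]
 [  9   7   9]
 [ 16  15  15]
 [ 13  13  15]
 [ 18  18  18]
 [ 16  17  16]]
0.086 [array([-0.0859,  0.086 ]), array([-0.0859,  0.0968]), array([-0.0858,  0.1187])]
0.093 [array([-0.0859,  0.0899]), array([-0.0858,  0.1004]), array([-0.0858,  0.1215])]
0.097 [array([-0.0858,  0.0922]), array([-0.0858,  0.1024]), array([-0.0857,  0.1231])]
0.101 [array([-0.0858,  0.0944]), array([-0.0858,  0.1045]), array([-0.0857,  0.1248])]
knob [array([-0.0855,  0.0978]), array([-0.0856,  0.0764])] carr [array([-0.1045,  0.0752]), array([-0.0664,  0.0751])]
```

play_rows(steps=[[[-0.015, -0.001, 0, 0], [-0.015, -0.001, 0, 0], [0, 0, 0.02, 0], [0, 0, 0.02, 0], [0, 0, 0.02, 0]]])

```text
time: 22.83
ee_pos: [0.5781, 0.0682, 0.0836]
tcp_rot: [-179.8, -0.4, 88.4]
wrist_force: [-0.3, -0.4, 0.1]
opening: 0.0498
grasp_force: 0.0
```

play_rows(steps=[[[0, 0, 0.01, 0], [0, 0, 0.006, 0], [0, 0, 0, 0], [0, 0, 0, 0], [0, 0, 0, 0]]])

```text
time: 23.25
ee_pos: [0.5794, 0.0694, 0.0709]
tcp_rot: [180.0, -0.4, 88.4]
wrist_force: [-0.7, 0.8, 0.3]
opening: 0.0505
grasp_force: 0.0
```

Run:
```python
from h import *
o=st(); print(inrack(o['ee_pos'])); go(rw(-.085,.104,.073),88.4)
```

```text
23.25 [0.5794 0.0694 0.0709] [179.9877  -0.3895  88.4077] [ 6.6476  9.3568 -2.8413 77.7339  0.3837 98.2402] op 0.0505 F [-0.6882  0.7919  0.2662]
[-0.0866  0.1045]
shift tool [-0.0005  0.0016 -0.0021] turn 0.00013431336728858702
```

play_rows(steps=[[[0, 0.001, -0.002, 0], [0, 0, 0, 0], [0, 0, 0, 0], [0, 0, 0, 0], [0, 0, 0, 0]]], gripper=0, squeeze=50)

```text
time: 23.67
ee_pos: [0.5802, 0.0694, 0.0725]
tcp_rot: [-180.0, -0.4, 88.4]
wrist_force: [0.0, -1.4, 4.0]
opening: 0.0111
grasp_force: 49.3
```

play_rows(steps=[[[0, 0, 0, 0], [0, 0, 0, 0], [0, 0, 0, 0], [0, 0, 0, 0], [0, 0, 0, 0]]])

```text
time: 24.08
ee_pos: [0.5802, 0.0694, 0.0725]
tcp_rot: [-180.0, -0.4, 88.4]
wrist_force: [0.0, -1.0, 5.1]
opening: 0.0108
grasp_force: 49.5
```

play_rows(steps=[[[0, 0, -0.005, 0], [0, 0, -0.005, 0], [0, 0, -0.005, 0], [0, 0, -0.005, 0], [0, 0, -0.005, 0]]])

```text
time: 24.5
ee_pos: [0.5798, 0.0692, 0.0974]
tcp_rot: [-179.9, -0.4, 88.4]
wrist_force: [0.1, 1.6, 0.2]
opening: 0.0108
grasp_force: 49.2
```

play_rows(steps=[[[0, 0, -0.01, 0], [0, 0, -0.01, 0], [0, 0, -0.01, 0], [0, 0, -0.01, 0], [0, 0, 0, 0]]])

```text
time: 24.92
ee_pos: [0.5809, 0.0691, 0.1398]
tcp_rot: [179.9, -0.4, 88.4]
wrist_force: [-0.0, 0.1, 0.2]
opening: 0.0107
grasp_force: 49.3
```

Run:
```python
from h import *
o=st(); print(inrack(o['ee_pos'])); 
c=cam('side','side7.png')['img']; w=cam('wrist','w7.png')['img']
a=cv2.resize(c[140:290,190:320],None,fx=3.5,fy=3.5,interpolation=cv2.INTER_CUBIC); b=w[220:400,240:400]
z=np.zeros((a.shape[0],a.shape[1]+320,3),np.uint8); z[:,:a.shape[1]]=a; z[:360,a.shape[1]:]=cv2.resize(b,(320,360)); cv2.imwrite('pics/c7.png',z)
```

```text
24.92 [0.5809 0.0691 0.1398] [179.8691  -0.4092  88.4023] [ 6.5923  8.7008  4.0352 85.1464  0.3864 98.1911] op 0.0107 F [-0.0029  0.0506  0.2353]
[-0.0851  0.1041]
```

View pics/c7.png

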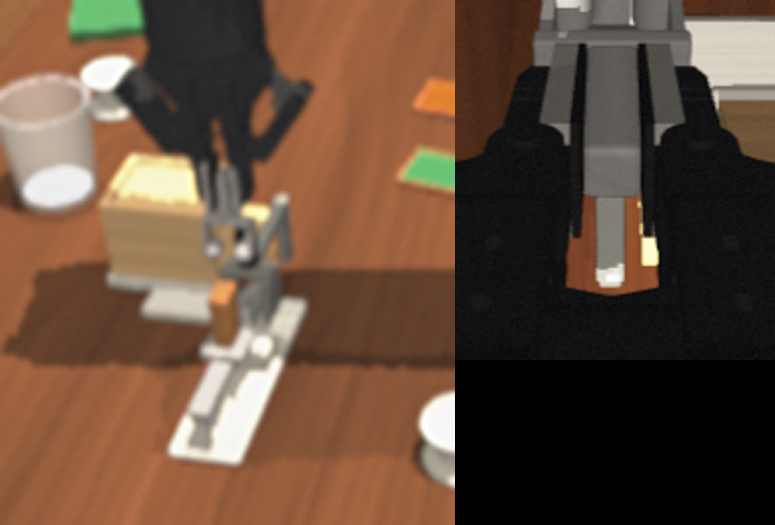

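play_rows(steps=[[[0, 0, -0.02, 0], [0, 0, -0.02, 0], [0.0275, 0.0016, 0, 0], [0.0275, 0.0016, 0, 0], [0.0275, 0.0016, 0, 0]]])

```text
time: 25.43
ee_pos: [0.5871, 0.1516, 0.1771]
tcp_rot: [-179.9, -0.4, 88.3]
wrist_force: [0.9, -0.4, -0.2]
opening: 0.0107
grasp_force: 49.3
```

play_rows(steps=[[[0.0275, 0.0016, 0, 0], [0.0275, 0.0016, 0, 0], [0.0275, 0.0016, 0, 0], [0.0275, 0.0016, 0, 0], [0.0275, 0.0016, 0, 0]]])

```text
time: 25.85
ee_pos: [0.5986, 0.2895, 0.1773]
tcp_rot: [-179.9, -0.3, 88.4]
wrist_force: [0.7, -0.1, -1.2]
opening: 0.0106
grasp_force: 49.3
```

play_rows(steps=[[[0.0275, 0.0016, 0, 0], [0.0275, 0.0016, 0, 0], [0, 0, 0.025, 0], [0, 0, 0.025, 0], [0, 0, 0, 0]]])

```text
time: 26.27
ee_pos: [0.6014, 0.343, 0.1218]
tcp_rot: [-179.5, -0.1, 88.5]
wrist_force: [-1.6, -0.0, -2.8]
opening: 0.0108
grasp_force: 49.2
```

Run:
```python
from h import *
o=st(); go([.608,.345,.044])
c=cam('wrist','w8.png'); np.save('w8.npy',{k:v for k,v in c.items()},allow_pickle=True)
print(proj(c,[[.652,.4157,.018],[.6798,.3088,.018],[.5706,.2834,.018],[.5452,.389,.018]]))
hsv=cv2.cvtColor(c['img'],cv2.COLOR_BGR2HSV); m=cv2.inRange(hsv,(0,0,40),(179,45,140)); m[230:]=0
ks=sorted(cv2.findContours(m,0,1)[0],key=cv2.contourArea)[-3:]
for k in ks: print(cv2.contourArea(k),cv2.boundingRect(k),cv2.approxPolyDP(k,8,True)[:,0].tolist())
```

```text
26.27 [0.6014 0.343  0.1218] [-179.4954   -0.1135   88.4552] [ 29.5497  24.6438  21.687   87.4167   0.3578 121.0929] op 0.0108 F [-1.5585 -0.0242 -2.7555]
shift tool [0.0022 0.0065 0.0778] turn None
[[393.6336  89.251 ]
 [427.0229 239.0963]
 [281.5374 273.1039]
 [236.0725 134.398 ]]
10.0 (97, 177, 47, 27) [[97, 177], [143, 203]]
309.5 (413, 160, 18, 70) [[416, 160], [420, 228], [430, 229]]
13224.0 (244, 91, 178, 139) [[365, 91], [244, 126], [277, 229], [418, 229], [411, 169], [370, 188], [336, 158], [334, 129]]
```

play_rows(steps=[[[0, 0.004, 0.02, 0], [0, 0, 0.02, 0], [0, 0, 0.02, 0], [0, 0, 0.01, 0], [0, 0, 0.003, 0]]])

```text
time: 26.73
ee_pos: [0.607, 0.3432, 0.0546]
tcp_rot: [-179.8, -0.3, 88.4]
wrist_force: [-0.6, 0.8, -0.6]
opening: 0.011
grasp_force: 49.3
```

play_rows(steps=[[[0, 0, 0.002, 0], [0, 0, 0.001, 0], [0, 0, 0, 0], [0, 0, 0, 0], [0, 0, 0, 0]]])

```text
time: 27.15
ee_pos: [0.6078, 0.3441, 0.0536]
tcp_rot: [-180.0, -0.4, 88.4]
wrist_force: [-0.1, 1.0, -0.3]
opening: 0.0112
grasp_force: 49.3
```

play_rows(steps=[[[0, 0, 0.003, 0], [0, 0, 0.003, 0], [0, 0, 0, 0], [0, 0, 0, 0], [0, 0, 0, 0]]])

```text
time: 27.57
ee_pos: [0.6074, 0.3438, 0.0464]
tcp_rot: [-179.9, -0.4, 88.4]
wrist_force: [-0.9, -0.5, -0.8]
opening: 0.011
grasp_force: 49.3
```

play_rows(steps=[[[0, 0, 0.002, 0], [0, 0, 0.001, 0], [0, 0, 0, 0], [0, 0, 0, 0], [0, 0, 0, 0]]])

```text
time: 27.98
ee_pos: [0.6074, 0.3439, 0.0436]
tcp_rot: [-179.9, -0.4, 88.4]
wrist_force: [0.5, -0.1, -1.5]
opening: 0.0111
grasp_force: 49.3
```

Not yet in contact; a little lower.

play_rows(steps=[[[0, 0, 0.0015, 0], [0, 0, 0.0015, 0], [0, 0, 0, 0], [0, 0, 0, 0], [0, 0, 0, 0]]])

```text
time: 28.4
ee_pos: [0.6081, 0.3442, 0.0429]
tcp_rot: [179.9, -0.5, 88.4]
wrist_force: [-1.8, -2.7, 11.3]
opening: 0.0109
grasp_force: 50.8
```

play_rows(steps=[[[0, 0, 0.0015, 0], [0, 0, 0.0005, 0], [0, 0, 0, 0], [0, 0, 0, 0], [0, 0, 0, 0]]])

```text
time: 28.82
ee_pos: [0.6083, 0.3442, 0.0426]
tcp_rot: [179.9, -0.5, 88.4]
wrist_force: [-5.1, -4.4, 20.5]
opening: 0.0109
grasp_force: 52.2
```

play_rows(steps=[[[0, 0, -0.0018, 0], [0, 0, 0, 0], [0, 0, 0, 0], [0, 0, 0, 0], [0, 0, 0, 0]]])

```text
time: 29.23
ee_pos: [0.6084, 0.3443, 0.0428]
tcp_rot: [179.9, -0.5, 88.4]
wrist_force: [-1.5, -1.1, 11.6]
opening: 0.0106
grasp_force: 50.8
```

play_rows(steps=[[[0, 0, 0, 0], [0, 0, 0, 0], [0, 0, 0, 0], [0, 0, 0, 0], [0, 0, 0, 0]]], gripper=0.055)

```text
time: 29.65
ee_pos: [0.6073, 0.3438, 0.04]
tcp_rot: [-179.9, -0.4, 88.4]
wrist_force: [0.3, 1.1, -0.5]
opening: 0.0548
grasp_force: 0.0
```

play_rows(steps=[[[0, 0, -0.015, 0], [0, 0, -0.025, 0], [0, 0, -0.03, 0], [0, 0, -0.03, 0], [0, 0, -0.02, 0]]])

```text
time: 30.07
ee_pos: [0.6079, 0.3433, 0.1635]
tcp_rot: [180.0, -0.5, 88.4]
wrist_force: [1.0, 0.0, 0.7]
opening: 0.0548
grasp_force: 0.0
```

Run:
```python
from h import *
o=st(); go(rw(-.085,.137,.155),88.4)
c=cam('wrist','w9.png'); t=cam('top','top9.png'); s=cam('side','side9.png')
cv2.imwrite('pics/c9.png',np.hstack([cv2.resize(s['img'][150:400,160:330],None,fx=2,fy=2),cv2.resize(c['img'][60:400:,120:520],None,fx=1.1,fy=500/340)]))
```

```text
30.07 [0.6079 0.3433 0.1635] [179.9534  -0.4502  88.4046] [ 29.3072  25.1723  26.9924  91.5489   0.3623 120.9036] op 0.0548 F [1.0406 0.0282 0.6888]
shift tool [-0.242  -0.0193  0.0085] turn 8.081032817373983e-05
```

View pics/c9.png

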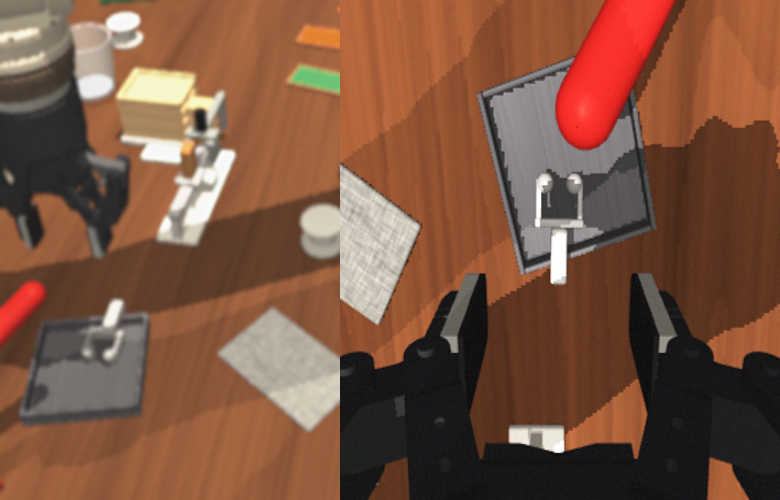

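Run:
```python
from h import *
c={k:v for k,v in SIDE.items()}
o=bot.get_obs()
w=bot.camera('wrist')
px=lambda u,v:[120+(u-340)/1.1,60+v/(500/340)]
cor=np.array([px(480,92),px(640,52),px(652,228),px(522,270)])
p=ray(w,cor,.018); print(p)
tl,_,br,bl=p
# inner/outer corners: origin from tl,br diagonal
cen=(tl+br)/2; ax=(br-bl)/np.linalg.norm(br-bl); 
print('cen',cen,'sizes',np.linalg.norm(bl-tl),np.linalg.norm(br-bl))
for n,uv,z in (('bridge edge',px(559,218),.018),('bridge edge',px(559,218),.03),('bridge top',px(559,232),.025),('tab tip',px(558,282),.025),('tab tip',px(558,282),.04),('beads',px(560,183),.012)):
    q=ray(w,[uv],z)[0]; d=(q-cen)[:2]; print(n,z,q,'tin', d@ax[:2], d@np.array([-ax[1],ax[0]]))
```

```text
[[0.5538 0.3956 0.018 ]
 [0.668  0.4131 0.018 ]
 [0.6798 0.3153 0.018 ]
 [0.5785 0.2921 0.018 ]]
cen [0.6168 0.3554 0.018 ] sizes 0.10640481236637835 0.10393267695457512
bridge edge 0.018 [0.6085 0.3233 0.018 ] tin -0.015262534562345238 -0.029478199129868852
bridge edge 0.03 [0.6086 0.327  0.03  ] tin -0.014373862450964761 -0.0258796726590762
bridge top 0.025 [0.6083 0.3172 0.025 ] tin -0.016798007793430516 -0.03535889585865462
tab tip 0.025 [0.6067 0.2868 0.025 ] tin -0.025137532912255244 -0.06466035587152545
tab tip 0.04 [0.6069 0.2935 0.04  ] tin -0.023473062023043015 -0.058176313322241296
beads 0.012 [0.6098 0.3424 0.012 ] tin -0.009728878419023534 -0.011128110236186288
```

play_rows(steps=[[[-0.0302, -0.0024, 0.001, 0], [-0.0302, -0.0024, 0.001, 0], [-0.0302, -0.0024, 0.001, 0], [-0.0302, -0.0024, 0.001, 0], [-0.0302, -0.0024, 0.001, 0]]])

```text
time: 30.68
ee_pos: [0.5903, 0.1911, 0.1522]
tcp_rot: [-179.8, -0.3, 88.4]
wrist_force: [-0.6, -0.3, 1.0]
opening: 0.055
grasp_force: 0.0
```

play_rows(steps=[[[-0.0302, -0.0024, 0.001, 0], [-0.0302, -0.0024, 0.001, 0], [-0.0302, -0.0024, 0.001, 0], [0, 0, 0, 0], [0, 0, 0, 0]]])

```text
time: 31.1
ee_pos: [0.5809, 0.1007, 0.1493]
tcp_rot: [-179.8, -0.4, 88.3]
wrist_force: [-0.1, 0.6, -0.1]
opening: 0.0551
grasp_force: 0.0
```

Run:
```python
from h import *
o=st(); print(inrack(o['ee_pos']))
w=cam('wrist','w10.png'); np.save('w10.npy',{k:v for k,v in w.items()},allow_pickle=True)
m=mask(w['img'],(8,120,60),(22,255,255),(290,150,350,300)); 
ks=sorted(cv2.findContours(m,0,1)[0],key=cv2.contourArea)[-3:]
print([(cv2.contourArea(k),cv2.boundingRect(k)) for k in ks])
print(proj(w,[rw(-.085,.136+a,z) for a,z in((.011,.092),(-.011,.092),(.011,.048))]))
print(w['img'][180:260:4,316].astype(int).tolist())
```

```text
31.1 [0.5809 0.1007 0.1493] [-179.8057   -0.3549   88.2565] [  9.6503   9.6573   6.1693  86.6323   0.3863 101.3928] op 0.0551 F [-0.0625  0.5733 -0.0653]
[-0.0859  0.1358]
[(88.5, (290, 278, 18, 22)), (97.5, (331, 291, 19, 9)), (1015.5, (308, 184, 23, 50))]
[[320.3313 200.628 ]
 [320.3726 235.8246]
 [320.2526 183.2871]]
[[251, 252, 253], [19, 51, 93], [42, 70, 110], [35, 65, 108], [38, 71, 112], [76, 140, 218], [103, 189, 254], [48, 89, 144], [50, 93, 150], [52, 91, 149], [52, 92, 150], [50, 89, 144], [46, 82, 134], [42, 81, 135], [114, 118, 121], [142, 148, 153], [146, 153, 157], [159, 167, 173], [167, 177, 179], [170, 176, 182]]
```

play_rows(steps=[[[0, 0.0005, 0.02, 0], [0, 0, 0.025, 0], [0, 0, 0.025, 0], [0, 0, 0.014, 0], [0, 0, 0, 0]]])

```text
time: 31.57
ee_pos: [0.5798, 0.1037, 0.0622]
tcp_rot: [-179.6, -0.3, 88.5]
wrist_force: [-0.7, 0.2, -1.5]
opening: 0.0552
grasp_force: 0.0
```

play_rows(steps=[[[0, 0, 0, 0], [0, 0, 0, 0], [0, 0, 0, 0], [0, 0, 0, 0], [0, 0, 0, 0]]], gripper=0, squeeze=80)

```text
time: 31.98
ee_pos: [0.5829, 0.1031, 0.0683]
tcp_rot: [179.9, -0.4, 88.4]
wrist_force: [0.4, 2.0, 4.8]
opening: 0.0127
grasp_force: 78.7
```

play_rows(steps=[[[0, 0, 0, 0], [0, 0, 0, 0], [0, 0, 0, 0], [0, 0, 0, 0], [0, 0, 0, 0]]])

```text
time: 32.4
ee_pos: [0.5829, 0.1031, 0.0683]
tcp_rot: [179.9, -0.4, 88.4]
wrist_force: [0.9, 2.2, 6.4]
opening: 0.0121
grasp_force: 78.7
```

Run:
```python
from h import *
o=st(); print(inrack(o['ee_pos']))
```

```text
32.4 [0.5829 0.1031 0.0683] [179.9239  -0.4345  88.4119] [  9.8341  10.4529  -1.8774  77.509    0.4109 101.4231] op 0.0121 F [0.934  2.2357 6.362 ]
[-0.084   0.1382]
```

play_rows(steps=[[[0.005, 0, -0.001, 0], [0.015, 0, 0, 0], [0.02, 0, 0, 0], [0.02, 0, 0, 0], [0.02, 0, 0, 0]]])

```text
time: 32.82
ee_pos: [0.5841, 0.1843, 0.0684]
tcp_rot: [-179.9, -0.4, 88.4]
wrist_force: [-0.2, -0.2, 0.3]
opening: 0.0125
grasp_force: 78.3
```

play_rows(steps=[[[0, 0, -0.025, 0], [0, 0, -0.025, 0], [0.0199, -0.0228, 0, 0], [0.0199, -0.0228, 0, 0], [0.0199, -0.0228, 0, 0]]])

```text
time: 33.23
ee_pos: [0.5167, 0.2454, 0.1187]
tcp_rot: [-179.9, -0.4, 88.4]
wrist_force: [0.1, -0.2, -1.2]
opening: 0.0123
grasp_force: 78.5
```

play_rows(steps=[[[0.0199, -0.0228, 0, 0], [0.0199, -0.0228, 0, 0], [0.0199, -0.0228, 0, 0], [0.0199, -0.0228, 0, 0], [0.0199, -0.0228, 0, 0]]])

```text
time: 33.65
ee_pos: [0.4046, 0.3482, 0.1193]
tcp_rot: [-179.9, -0.4, 88.4]
wrist_force: [0.7, -0.1, -2.0]
opening: 0.0122
grasp_force: 78.5
```

play_rows(steps=[[[0, 0, 0, -0.121], [0, 0, 0, -0.121], [0, 0, 0, -0.121], [0, 0, 0, -0.121], [0, 0, 0, -0.121]]])

```text
time: 34.07
ee_pos: [0.4056, 0.3475, 0.1193]
tcp_rot: [179.9, -0.4, 123.5]
wrist_force: [-0.0, -0.6, -1.7]
opening: 0.0121
grasp_force: 78.5
```

play_rows(steps=[[[0, 0, 0, -0.121], [0, 0, 0, -0.121], [0, 0, 0, -0.121], [0, 0, 0, -0.02], [0, 0, 0, 0]]])

```text
time: 34.48
ee_pos: [0.406, 0.3472, 0.1194]
tcp_rot: [179.8, -0.3, 144.9]
wrist_force: [0.0, 0.2, -1.4]
opening: 0.0124
grasp_force: 78.5
```

Run:
```python
from h import *
o=st(); go([.4067,.3418,.031],144.5)
```

```text
34.48 [0.406  0.3472 0.1194] [179.7534  -0.283  144.9272] [40.3559  1.8801 -5.5429 82.4096  0.3359 75.4297] op 0.0124 F [ 0.0283  0.1988 -1.4152]
shift tool [-0.0037 -0.004   0.0884] turn 0.0074561605137126305
```

play_rows(steps=[[[-0.004, -0.004, 0.02, 0], [0, 0, 0.025, 0], [0, 0, 0.025, 0], [0, 0, 0.012, 0], [0, 0, 0, 0]]])

```text
time: 34.9
ee_pos: [0.4057, 0.3406, 0.0346]
tcp_rot: [-180.0, -0.3, 144.9]
wrist_force: [-1.1, -0.3, -1.4]
opening: 0.0126
grasp_force: 78.6
```

play_rows(steps=[[[0, 0, 0.002, 0], [0, 0, 0.002, 0], [0, 0, 0, 0], [0, 0, 0, 0], [0, 0, 0, 0]]])

```text
time: 35.32
ee_pos: [0.4077, 0.3419, 0.0345]
tcp_rot: [179.7, -0.2, 145.0]
wrist_force: [-0.7, -0.3, -1.8]
opening: 0.0124
grasp_force: 78.6
```

play_rows(steps=[[[0, 0, 0.001, 0], [0, 0, 0, 0], [0, 0, 0, 0], [0, 0, 0, 0], [0, 0, 0, 0]]])

```text
time: 35.73
ee_pos: [0.4073, 0.3416, 0.0326]
tcp_rot: [179.7, -0.3, 145.0]
wrist_force: [0.2, -0.3, -1.7]
opening: 0.0122
grasp_force: 78.6
```

play_rows(steps=[[[0, 0, 0.0015, 0], [0, 0, 0, 0], [0, 0, 0, 0], [0, 0, 0, 0], [0, 0, 0, 0]]])

```text
time: 36.15
ee_pos: [0.4073, 0.3416, 0.0311]
tcp_rot: [179.7, -0.3, 145.0]
wrist_force: [-0.5, -0.3, -1.5]
opening: 0.0123
grasp_force: 78.6
```

play_rows(steps=[[[0, 0, 0.001, 0], [0, 0, 0, 0], [0, 0, 0, 0], [0, 0, 0, 0], [0, 0, 0, 0]]])

```text
time: 36.57
ee_pos: [0.4075, 0.3417, 0.0303]
tcp_rot: [179.7, -0.3, 145.0]
wrist_force: [-0.3, -0.7, 3.4]
opening: 0.0127
grasp_force: 79.0
```

play_rows(steps=[[[0, 0, 0, 0], [0, 0, 0, 0], [0, 0, 0, 0], [0, 0, 0, 0], [0, 0, 0, 0]]], gripper=0.05)

```text
time: 36.98
ee_pos: [0.4073, 0.3416, 0.03]
tcp_rot: [179.7, -0.3, 145.0]
wrist_force: [0.3, -0.3, -0.0]
opening: 0.0501
grasp_force: 0.0
```

play_rows(steps=[[[0, 0, -0.02, 0], [0, 0, -0.035, 0], [0, 0, -0.035, 0], [0, 0, -0.035, 0.12], [0, 0, 0, 0.12]]])

```text
time: 37.4
ee_pos: [0.4093, 0.3423, 0.1624]
tcp_rot: [179.3, -0.3, 131.0]
wrist_force: [0.5, -0.2, 0.4]
opening: 0.0501
grasp_force: 0.0
```

play_rows(steps=[[[0, 0, 0, 0.12], [0, 0, 0, 0.12], [0, 0, 0, 0.12], [0, 0, 0, 0.12], [0, 0, 0, 0.12]]])

```text
time: 37.82
ee_pos: [0.4075, 0.3408, 0.1551]
tcp_rot: [-180.0, -0.4, 96.5]
wrist_force: [0.3, -0.0, -0.0]
opening: 0.05
grasp_force: 0.0
```

Run:
```python
from h import *
o=st(); go(rw(-.085,.08,.155),88.4)
t=cam('top','top11.png')
im=t['img']
m=mask(im,(5,100,120),(18,255,255),(180,190,240,245)); print(cv2.countNonZero(m), np.argwhere(m).mean(0) if m.any() else 0)
for n,lo,hi,roi in (('green',(35,80,50),(85,255,255),(335,150,440,300)),('or',(5,190,130),(15,255,255),(335,150,460,300))):
    m=mask(im,lo,hi,roi)
    for k in cv2.findContours(m,0,1)[0]:
        if cv2.contourArea(k)>100:
            r=cv2.minAreaRect(k); b=ray(TOP,cv2.boxPoints(r),.007); print(n,r[0],b.mean(0),np.linalg.norm(np.diff(b,axis=0),axis=1))
```

```text
37.82 [0.4075 0.3408 0.1551] [-179.9797   -0.3844   96.5392] [ 39.7292   1.3226  -2.1745  86.3095   0.3328 123.1906] op 0.05 F [ 0.3257 -0.0204 -0.0355]
shift tool [-0.3136  0.138   0.0001] turn 0.142055051459071
16 [216.5 195.5]
green (363.35955810546875, 205.7247314453125) [ 0.4546 -0.1767  0.007 ] [0.1055 0.0464 0.1054]
or (435.1482238769531, 213.97930908203125) [ 0.4315 -0.4069  0.007 ] [0.0383 0.0779 0.038 ]
or (401.03997802734375, 204.21998596191406) [ 0.4616 -0.2981  0.007 ] [0.1124 0.0535 0.1124]
```

play_rows(steps=[[[0, 0, 0, 0.071], [0, 0, 0, 0.071], [-0.0291, 0.0181, 0, 0], [-0.0291, 0.0181, 0, 0], [-0.0291, 0.0181, 0, 0]]])

```text
time: 38.28
ee_pos: [0.4601, 0.2516, 0.1544]
tcp_rot: [-179.9, -0.4, 89.0]
wrist_force: [0.8, -0.1, -0.3]
opening: 0.0502
grasp_force: 0.0
```

play_rows(steps=[[[-0.0291, 0.0181, 0, 0], [-0.0291, 0.0181, 0, 0], [-0.0291, 0.0181, 0, 0], [-0.0291, 0.0181, 0, 0], [-0.0291, 0.0181, 0, 0]]])

```text
time: 38.7
ee_pos: [0.5477, 0.1033, 0.1534]
tcp_rot: [-179.9, -0.4, 88.9]
wrist_force: [1.3, 0.1, 0.2]
opening: 0.0502
grasp_force: 0.0
```

play_rows(steps=[[[-0.0291, 0.0181, 0, 0], [-0.0291, 0.0181, 0, 0], [0, 0, 0, 0], [0, 0, 0, 0], [0, 0, 0, 0]]])

```text
time: 39.12
ee_pos: [0.5818, 0.046, 0.1527]
tcp_rot: [-179.9, -0.4, 88.8]
wrist_force: [0.2, 1.5, -0.7]
opening: 0.0501
grasp_force: 0.0
```

Run:
```python
from h import *
o=st(); print(inrack(o['ee_pos'])); go(rw(-.085,.08,.079),88.4)
w=cam('wrist','w12.png'); np.save('w12.npy',{k:v for k,v in w.items()},allow_pickle=True)
print(proj(w,[rw(-.085,.087,.106),rw(-.085,.073,.106)]))
m=cv2.inRange(w['img'],(0,0,0),(60,60,60)); m[:200]=0; m[:,:285]=0; m[:,355:]=0
ks=sorted(cv2.findContours(m,0,1)[0],key=cv2.contourArea)[-3:]
print([(cv2.contourArea(k),cv2.boundingRect(k)) for k in ks])
```

```text
39.12 [0.5818 0.046  0.1527] [-179.8946   -0.3892   88.8133] [ 4.3219  8.784   5.5577 86.8413  0.3975 95.5079] op 0.0501 F [ 0.2089  1.5348 -0.7411]
[-0.0834  0.0811]
shift tool [-0.001  -0.0016  0.0737] turn 0.007214005734906309
[[315.9612 214.9159]
 [315.8319 238.2527]]
[(227.0, (329, 251, 26, 12)), (751.5, (303, 200, 24, 35)), (2359.0, (285, 361, 70, 39))]
```

play_rows(steps=[[[0, -0.0015, 0.02, 0.007], [0, 0, 0.025, 0], [0, 0, 0.022, 0], [0, 0, 0.007, 0], [0, 0, 0, 0]]])

```text
time: 39.58
ee_pos: [0.579, 0.0474, 0.0773]
tcp_rot: [-179.7, -0.4, 88.5]
wrist_force: [-0.5, 0.3, -0.2]
opening: 0.05
grasp_force: 0.0
```

play_rows(steps=[[[0, 0, 0, 0], [0, 0, 0, 0], [0, 0, 0, 0], [0, 0, 0, 0], [0, 0, 0, 0]]], gripper=0, squeeze=40)

```text
time: 40.0
ee_pos: [0.5797, 0.0468, 0.0808]
tcp_rot: [-179.9, -0.4, 88.4]
wrist_force: [-9.4, 1.3, 7.9]
opening: 0.0133
grasp_force: 40.1
```

play_rows(steps=[[[0.005, 0, 0, 0], [0.01, 0, 0, 0], [0.01, 0, 0, 0], [0.01, 0, 0, 0], [0.01, 0, 0, 0]]])

```text
time: 40.42
ee_pos: [0.5811, 0.0916, 0.0809]
tcp_rot: [-179.9, -0.4, 88.3]
wrist_force: [-7.1, -1.1, 6.1]
opening: 0.0133
grasp_force: 39.7
```

play_rows(steps=[[[0.01, 0, 0, 0], [0.01, 0, 0, 0], [0.01, 0, 0, 0], [0.008, 0, 0, 0], [0.004, 0, 0, 0]]])

```text
time: 40.83
ee_pos: [0.5823, 0.1341, 0.0809]
tcp_rot: [-179.9, -0.4, 88.4]
wrist_force: [-7.4, -1.4, 4.6]
opening: 0.0134
grasp_force: 39.5
```

Run:
```python
from h import *
o=st(); print(inrack(o['ee_pos']))
```

```text
40.83 [0.5823 0.1341 0.0809] [-179.8917   -0.382    88.3809] [ 12.7829  11.1555   0.3325  79.1869   0.3969 104.4016] op 0.0134 F [-7.4273 -1.406   4.6373]
[-0.0855  0.1692]
```

play_rows(steps=[[[0.0015, 0, 0, 0], [0.0015, 0, 0, 0], [0.0015, 0, 0, 0], [0, 0, 0, 0], [0, 0, 0, 0]]])

```text
time: 41.25
ee_pos: [0.5824, 0.1368, 0.0809]
tcp_rot: [-179.9, -0.3, 88.3]
wrist_force: [-8.2, -6.1, 5.3]
opening: 0.0131
grasp_force: 39.6
```

play_rows(steps=[[[0, 0, 0, 0], [0, 0, 0, 0], [0, 0, 0, 0], [0, 0, 0, 0], [0, 0, 0, 0]]], gripper=0.05)

```text
time: 41.67
ee_pos: [0.5833, 0.138, 0.0798]
tcp_rot: [-180.0, -0.4, 88.4]
wrist_force: [-0.4, -0.5, -0.4]
opening: 0.0498
grasp_force: 0.0
```

play_rows(steps=[[[0, 0, -0.02, 0], [0, 0, -0.03, 0], [0, 0, -0.03, 0], [0, 0, -0.03, 0], [0, 0, 0, 0]]])

```text
time: 42.08
ee_pos: [0.585, 0.1376, 0.1962]
tcp_rot: [179.6, -0.5, 88.4]
wrist_force: [1.7, 0.3, 0.3]
opening: 0.0498
grasp_force: 0.0
```

Run:
```python
from h import *
o=st(); print(inrack(o['ee_pos']))
e=[.4616,-.2981]; 
for n,cx,cy,yaw in (('or',.4616,-.2981,-9.6),('gr',.4546,-.1767,-13.5)):
    a=np.radians(yaw); print(n,[cx-.04*np.cos(a),cy-.04*np.sin(a)])
w=cam('wrist'); m=cv2.inRange(w['img'],(0,0,0),(60,60,60)); m[:150]=0; m[:,:285]=0; m[:,355:]=0
print([(cv2.contourArea(k),cv2.boundingRect(k)) for k in sorted(cv2.findContours(m,0,1)[0],key=cv2.contourArea)[-3:]]); print(proj(w,[rw(-.085,.177,.106),rw(-.085,.163,.106)]))
```

```text
42.08 [0.585  0.1376 0.1962] [179.5994  -0.5033  88.3525] [ 13.0544  10.9435  12.8164  91.3577   0.3851 104.7054] op 0.0498 F [1.7058 0.2839 0.2519]
[-0.0829  0.1728]
or [np.float64(0.4221601585171798), np.float64(-0.2914292501313559)]
gr [np.float64(0.41570520318409293), np.float64(-0.16736218544576378)]
[(0.0, (341, 158, 1, 1)), (483.0, (304, 185, 20, 29)), (2348.0, (285, 362, 70, 38))]
[[314.4302 197.403 ]
 [314.5105 217.0116]]
```

play_rows(steps=[[[0, 0, 0, -0.1239], [0, 0, 0, -0.1239], [0, 0, 0, -0.1239], [0, 0, 0, -0.1239], [0, 0, 0, -0.1239]]], gripper=0.068)

```text
time: 42.55
ee_pos: [0.583, 0.1372, 0.1883]
tcp_rot: [179.9, -0.4, 124.2]
wrist_force: [0.7, 0.1, -0.4]
opening: 0.0679
grasp_force: 0.0
```

play_rows(steps=[[[0, 0, 0, -0.1239], [0, 0, 0, -0.1239], [0, 0, 0, -0.1239], [0, 0, 0, -0.1239], [0, 0, 0, -0.1239]]])

```text
time: 42.97
ee_pos: [0.583, 0.1372, 0.1883]
tcp_rot: [179.7, -0.3, 159.7]
wrist_force: [-0.2, 0.2, 0.1]
opening: 0.068
grasp_force: 0.0
```

play_rows(steps=[[[0, 0, 0, -0.1239], [0.0093, -0.0336, 0.005, 0], [0.0093, -0.0336, 0.005, 0], [0.0093, -0.0336, 0.005, 0], [0.0093, -0.0336, 0.005, 0]]])

```text
time: 43.38
ee_pos: [0.5143, 0.0145, 0.1672]
tcp_rot: [179.7, -0.2, 166.5]
wrist_force: [0.4, -0.6, 0.1]
opening: 0.068
grasp_force: 0.0
```

play_rows(steps=[[[0.0093, -0.0336, 0.005, 0], [0.0093, -0.0336, 0.005, 0], [0.0093, -0.0336, 0.005, 0], [0.0093, -0.0336, 0.005, 0], [0.0093, -0.0336, 0.005, 0]]])

```text
time: 43.8
ee_pos: [0.4295, -0.1379, 0.1417]
tcp_rot: [179.6, -0.2, 166.5]
wrist_force: [0.4, -0.3, -0.1]
opening: 0.0677
grasp_force: 0.0
```

play_rows(steps=[[[0.0093, -0.0336, 0.005, 0], [0, 0, 0, 0], [0, 0, 0, 0], [0, 0, 0, 0], [0, 0, 0, 0]]])

```text
time: 44.22
ee_pos: [0.4143, -0.1666, 0.1375]
tcp_rot: [179.6, -0.2, 166.5]
wrist_force: [0.1, -0.1, -0.8]
opening: 0.0681
grasp_force: 0.0
```

```bash
cat >> h.py <<'E'
def tile(w,kind):
    lo,hi=((35,80,40),(85,255,255)) if kind=='g' else ((3,180,90),(15,255,255))
    k=max(cv2.findContours(mask(w['img'],lo,hi),0,1)[0],key=cv2.contourArea)
    p=ray(w,k[:,0].astype(float),.007)[:,:2]*1000
    r=cv2.minAreaRect(p.astype(np.float32)); b=cv2.boxPoints(r); e=b[1]-b[0]; f=b[2]-b[1]
    if np.linalg.norm(f)>np.linalg.norm(e): e=f
    y=np.degrees(np.arctan2(e[1],e[0])); y=(y+90)%180-90
    return np.array(r[0])/1000,y,r[1],cv2.boundingRect(k)
E
python3 - <<'E'
from h import *
o=st(); w=cam('wrist','w13.png'); r=tile(w,'g'); print(r)
a=np.radians(r[1]); go([r[0][0]-.04*np.cos(a),r[0][1]-.04*np.sin(a),-.001],180+r[1])
E
```

```text
44.22 [ 0.4143 -0.1666  0.1375] [179.6327  -0.1648 166.4913] [-22.1238  -9.8445 -14.6142  85.4483   0.3384  -8.6152] op 0.0681 F [ 0.1206 -0.0794 -0.7874]
(array([ 0.4566, -0.1779]), np.float32(-13.560303), (46.928375244140625, 106.6319808959961), (285, 176, 61, 122))
shift tool [-0.0037 -0.0012  0.1385] turn 0.001407245681503607
```

play_rows(steps=[[[-0.0037, -0.001, 0.03, 0], [0, 0, 0.035, 0], [0, 0, 0.035, 0], [0, 0, 0.025, 0], [0, 0, 0.004, 0]]])

```text
time: 44.68
ee_pos: [0.415, -0.1663, 0.0042]
tcp_rot: [179.6, -0.5, 166.5]
wrist_force: [-0.9, 1.1, 0.1]
opening: 0.0679
grasp_force: 0.0
```

play_rows(steps=[[[0, 0, 0, 0], [0, 0, 0, 0], [0, 0, 0, 0], [0, 0, 0, 0], [0, 0, 0, 0]]])

```text
time: 45.1
ee_pos: [0.4181, -0.1686, 0.0101]
tcp_rot: [179.7, -0.0, 166.4]
wrist_force: [-0.5, 0.4, 0.2]
opening: 0.0679
grasp_force: 0.0
```

play_rows(steps=[[[0, 0, 0.006, 0], [0, 0, 0.006, 0], [0, 0, 0, 0], [0, 0, 0, 0], [0, 0, 0, 0]]])

```text
time: 45.52
ee_pos: [0.417, -0.1682, -0.0035]
tcp_rot: [179.6, -0.2, 166.4]
wrist_force: [0.7, 0.3, -0.7]
opening: 0.0678
grasp_force: 0.0
```

play_rows(steps=[[[0, 0, 0, 0], [0, 0, 0, 0], [0, 0, 0, 0], [0, 0, 0, 0], [0, 0, 0, 0]]], gripper=0.055, squeeze=60)

```text
time: 45.93
ee_pos: [0.4172, -0.1682, -0.0032]
tcp_rot: [179.6, -0.1, 166.4]
wrist_force: [0.4, -0.1, -0.5]
opening: 0.0549
grasp_force: 0.0
```

play_rows(steps=[[[0, 0, 0, 0], [0, 0, 0, 0], [0, 0, 0, 0], [0, 0, 0, 0], [0, 0, 0, 0]]], gripper=0)

```text
time: 46.35
ee_pos: [0.4176, -0.1687, -0.0024]
tcp_rot: [179.7, -0.1, 166.4]
wrist_force: [-1.6, -0.2, 6.8]
opening: 0.0479
grasp_force: 65.7
```

play_rows(steps=[[[0, 0, -0.003, 0], [0, 0, -0.01, 0], [0, 0, -0.01, 0], [0, 0, 0, 0], [0, 0, 0, 0]]])

```text
time: 46.77
ee_pos: [0.4178, -0.1686, 0.0207]
tcp_rot: [179.7, -0.0, 166.4]
wrist_force: [-0.8, -0.4, -0.7]
opening: 0.0479
grasp_force: 61.9
```

Run:
```python
from h import *
o=st(); w=cam('wrist','w14.png'); s=cam('side','s14.png'); 
print(tile(w,'g'))
m=mask(s['img'],(35,80,40),(85,255,255),(280,120,400,240)); print([cv2.boundingRect(k) for k in cv2.findContours(m,0,1)[0] if cv2.contourArea(k)>20])
```

```text
46.77 [ 0.4178 -0.1686  0.0207] [179.6577  -0.049  166.4335] [-22.1857  -7.2536 -25.3418  72.0115   0.3311  -8.6194] op 0.0479 F [-0.7759 -0.3645 -0.6844]
(array([ 0.4499, -0.1757]), np.float32(-13.74646), (54.90869903564453, 69.88289642333984), (261, 244, 116, 124))
[(336, 181, 6, 11), (304, 177, 25, 13)]
```

play_rows(steps=[[[0, 0, -0.03, 0], [0, 0, -0.03, -0.105], [0, 0, -0.03, -0.104], [0, 0, -0.01, 0], [0, 0, 0, 0]]])

```text
time: 47.28
ee_pos: [0.4185, -0.1695, 0.122]
tcp_rot: [179.7, 0.1, 178.3]
wrist_force: [0.3, 1.0, -2.7]
opening: 0.0479
grasp_force: 62.5
```

play_rows(steps=[[[-0.0172, 0.0276, 0, 0], [-0.0172, 0.0276, 0, 0], [-0.0172, 0.0276, 0, 0], [-0.0172, 0.0276, 0, 0], [-0.0172, 0.0276, 0, 0]]])

```text
time: 47.7
ee_pos: [0.5069, -0.032, 0.1182]
tcp_rot: [179.6, -0.2, 178.3]
wrist_force: [1.2, -0.7, -0.4]
opening: 0.0479
grasp_force: 62.5
```

play_rows(steps=[[[0, 0, 0.02, 0], [0, 0, 0.02, 0], [0, 0, 0.02, 0], [0, 0, 0.018, 0], [0, 0, 0, 0]]])

```text
time: 48.12
ee_pos: [0.5044, -0.0325, 0.0374]
tcp_rot: [179.6, -0.5, 178.3]
wrist_force: [-1.9, 2.0, 1.5]
opening: 0.0482
grasp_force: 62.4
```

play_rows(steps=[[[0, 0, 0, 0], [0, 0, 0, 0], [0, 0, 0, 0], [0, 0, 0, 0], [0, 0, 0, 0]]])

```text
time: 48.53
ee_pos: [0.5074, -0.0331, 0.0432]
tcp_rot: [179.6, -0.0, 178.4]
wrist_force: [-0.6, 0.2, -0.8]
opening: 0.0483
grasp_force: 62.2
```

Run:
```python
from h import *
o=st(); print(inrack(o['ee_pos'])); w=cam('wrist','w15.png'); s=cam('side','s15.png'); t=cam('top','t15.png')
np.save('w15.npy',{k:v for k,v in w.items()},allow_pickle=True)
cv2.imwrite('pics/c15.png',np.hstack([cv2.resize(w['img'][170:400,180:460],None,fx=1.75,fy=2.2,interpolation=cv2.INTER_CUBIC),cv2.resize(s['img'][150:265,190:290],(300,506),interpolation=cv2.INTER_CUBIC)]))
print(proj(w,[rw(-.04,-.0335,.076),rw(-.04,.0335,.076),rw(-.07,.025,.047),rw(-.07,-.025,.047)]))
print(proj(SIDE,[rw(-.04,.0335,.076),rw(-.04,-.0335,.076)]))
```

```text
48.53 [ 0.5074 -0.0331  0.0432] [179.6295  -0.0132 178.3879] [ -3.9363  -0.0148 -15.9418  74.1012   0.3697  -2.3242] op 0.0483 F [-0.6074  0.2485 -0.7837]
[-0.1557 -0.    ]
[[241.1233 535.5824]
 [393.9747 534.1853]
 [367.8766 422.3745]
 [266.5066 423.0798]]
[[249.3483 201.3064]
 [257.1753 187.046 ]]
```

View pics/c15.png

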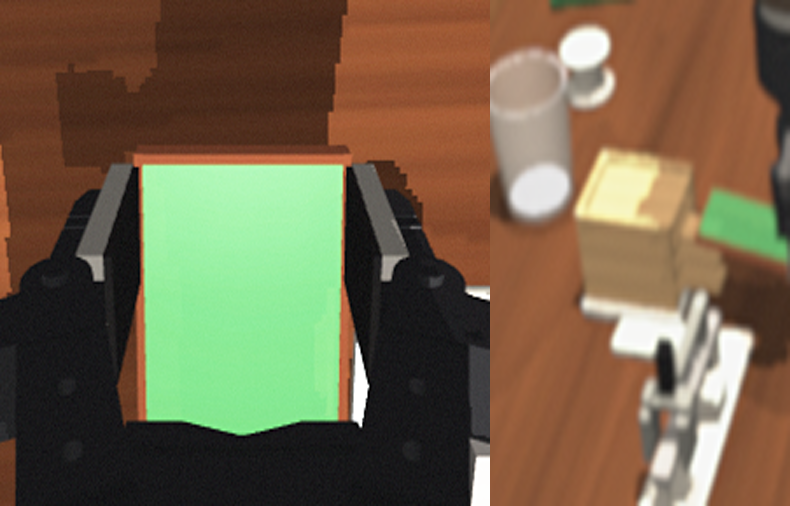

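Run:
```python
from h import *
s=cv2.imread('pics/s15.png')
print('pred tile corners L,R front',proj(SIDE,[rw(-.060,.025,.0527),rw(-.060,-.025,.0527),rw(-.13,.025,.0527)]))
m=mask(s,(35,80,40),(85,255,255),(240,180,320,230)); k=max(cv2.findContours(m,0,1)[0],key=cv2.contourArea); print(cv2.approxPolyDP(k,2,True)[:,0].tolist())
# rack side wall front vertical edge & top corners observed (crop)
px=lambda u,v:[190+(u-490)/3,150+v/4.4]
print('obs wall: top front-left',px(672,237),'bottom',px(682,305),'back-left',px(577,215),'front-right top',px(693,163))
print('pred',proj(SIDE,[rw(-.04,.0335,.076),rw(-.04,.0335,0),rw(.045,.0335,.076),rw(-.04,-.0335,.076)]))
t=cv2.imread('pics/t15.png'); g=mask(t,(18,40,150),(35,255,255),(300,100,345,170)); r,k=rect(g); print(r); print(cv2.approxPolyDP(k,1.5,True)[:,0].tolist())
print('pred top',proj(TOP,[rw(-.04,.0335,.076),rw(-.04,-.0335,.076),rw(.045,.0335,.076),rw(.045,-.0335,.076)]))
```

```text
pred tile corners L,R front [[258.6622 207.2832]
 [264.1508 196.4636]
 [284.3917 209.8402]]
[[260, 200], [261, 203], [288, 209], [284, 197], [265, 193]]
obs wall: top front-left [250.66666666666666, 203.86363636363637] bottom [254.0, 219.3181818181818] back-left [219.0, 198.86363636363637] front-right top [257.6666666666667, 187.04545454545453]
pred [[249.3483 201.3064]
 [252.6431 224.026 ]
 [218.4003 198.2918]
 [257.1753 187.046 ]]
((322.05657958984375, 131.3018798828125), (44.230098724365234, 24.17545509338379), 15.945395469665527)
[[302, 121], [300, 131], [308, 132], [310, 140], [310, 136], [313, 133], [330, 136], [336, 135], [339, 137], [340, 149], [339, 136], [341, 134], [344, 135], [344, 125], [342, 125], [341, 131], [339, 126], [332, 126], [331, 123], [313, 122], [311, 132], [309, 133], [310, 122]]
pred top [[310.1215 147.5927]
 [331.6446 148.5522]
 [311.3479 121.5217]
 [332.6274 122.4725]]
```

Run:
```python
from h import *
w=np.load('w15.npy',allow_pickle=True).item(); m=mask(w['img'],(35,60,40),(85,255,255))
for r in (250,270,300,330,355,360):
    x=np.where(m[r,200:440])[0]+200; 
    if len(x): print(r,x.min(),x.max(),x.max()-x.min()+1)
k=max(cv2.findContours(m,0,1)[0],key=cv2.contourArea); print(cv2.boundingRect(k))
o=dict(p=np.array([.5074,-.0331,.0432]))
for tilt in (0,4,8,12):
  out=[]
  for dx in (-.0535,-.03,0,.02):   # tile-frame x from tile centre; grip at -.0406
    for sy in (.0235,-.0235):
      l=dx+.0406; t=np.radians(tilt); out.append(rw(-.1557+l*np.cos(t),sy,.0432+.006+.0035+l*np.sin(t)))
  q=proj(w,out); print(tilt,[(round(q[i,1]),round(abs(q[i+1,0]-q[i,0]),1)) for i in range(0,8,2)])
```

```text
250 261 375 115
270 262 374 113
300 263 374 112
330 263 373 111
355 264 372 109
360 264 372 109
(261, 245, 115, 123)
0 [(242, np.float64(116.7)), (293, np.float64(111.7)), (353, np.float64(106.0)), (390, np.float64(102.4))]
4 [(241, np.float64(116.0)), (294, np.float64(112.2)), (358, np.float64(107.8)), (397, np.float64(105.1))]
8 [(240, np.float64(115.3)), (295, np.float64(112.8)), (362, np.float64(109.8)), (404, np.float64(107.9))]
12 [(240, np.float64(114.6)), (296, np.float64(113.3)), (365, np.float64(111.8)), (411, np.float64(110.8))]
```

play_rows(steps=[[[0, 0, -0.006, 0], [0.013, 0, 0, 0], [0.013, 0, 0, 0], [0, 0, 0.011, 0], [0, 0, 0.012, 0]]])

```text
time: 49.1
ee_pos: [0.4818, -0.0322, 0.0259]
tcp_rot: [179.6, 0.1, 178.4]
wrist_force: [-0.2, 1.0, -2.0]
opening: 0.0477
grasp_force: 62.3
```

play_rows(steps=[[[0, 0, 0, 0], [0, 0, 0, 0], [0, 0, 0, 0], [0, 0, 0, 0], [0, 0, 0, 0]]])

```text
time: 49.52
ee_pos: [0.4814, -0.0321, 0.0258]
tcp_rot: [179.6, -0.0, 178.4]
wrist_force: [0.2, 0.4, -1.0]
opening: 0.0484
grasp_force: 62.2
```

```bash
cat >> h.py <<'E'
def tilt(w,kind,grip=.0406,dz=.006):
    "observed vs flat-predicted width of the held tile's coloured face"
    lo,hi=((35,60,40),(85,255,255)) if kind=='g' else ((3,150,90),(15,255,255))
    m=mask(w['img'],lo,hi,(230,200,410,375)); o=bot.get_obs(); p=o['ee_pos']; a=np.radians(o['tcp_rot'][2]+180)
    k=max(cv2.findContours(m,0,1)[0],key=cv2.contourArea); print(cv2.boundingRect(k))
    ws=[(r,int(np.ptp(np.where(m[r])[0])+1)) for r in (255,300,330,355)]; print('obs',ws)
    for t in (-6,-3,0,3,6,9):
        tt=np.radians(t); L=np.linspace(-.015,.06,30); q=[]
        for s in (.0235,-.0235):
            P=np.c_[p[0]+L*np.cos(tt)*np.cos(a)-s*np.sin(a),p[1]+L*np.cos(tt)*np.sin(a)+s*np.cos(a),p[2]+dz+.0035+L*np.sin(tt)]; q.append(proj(w,P))
        wd=abs(q[0][:,0]-q[1][:,0]); print(t,[round(float(np.interp(r,q[0][:,1],wd)),1) for r,_ in ws])
E
python3 - <<'E'
from h import *
o=st(); print(inrack(o['ee_pos'])); tilt(cam('wrist','w16.png'),'g')
s=cam('side','s16.png')['img']; m=mask(s,(35,80,40),(85,255,255),(240,180,320,230)); k=max(cv2.findContours(m,0,1)[0],key=cv2.contourArea); print(cv2.approxPolyDP(k,2,True)[:,0].tolist())
x=inrack(o['ee_pos'])[0]; z=o['ee_pos'][2]+.0095
for t in (0,3,6): a=np.radians(t); print(t,proj(SIDE,[rw(x+.094*np.cos(a),sy,z+.094*np.sin(a)) for sy in (.0235,-.0235)]))
E
```

```text
49.52 [ 0.4814 -0.0321  0.0258] [179.6243  -0.0499 178.41  ] [ -4.0404  -2.9971 -20.8221  72.2409   0.3732  -2.4505] op 0.0484 F [ 0.155   0.3969 -1.0089]
[-0.1817  0.0002]
(261, 245, 115, 123)
obs [(255, 114), (300, 112), (330, 111), (355, 109)]
-6 [116.0, 109.8, 105.6, 102.2]
-3 [115.7, 110.4, 106.9, 104.0]
0 [115.4, 111.1, 108.2, 105.8]
3 [115.1, 111.6, 109.4, 107.5]
6 [114.8, 112.2, 110.5, 109.1]
9 [114.5, 112.7, 111.6, 110.6]
[[270, 209], [298, 215], [295, 203], [274, 199]]
0 [[269.5119 213.1868]
 [274.2866 202.8621]]
3 [[269.3946 211.7215]
 [274.1855 201.4192]]
6 [[269.3711 210.2617]
 [274.1753 199.9815]]
```

play_rows(steps=[[[-0.01, 0, 0, 0], [-0.01, 0, 0, 0], [-0.01, 0, 0, 0], [-0.005, 0, 0, 0], [0, 0, 0, 0]]])

```text
time: 50.03
ee_pos: [0.5173, -0.0331, 0.0253]
tcp_rot: [179.6, -0.1, 178.4]
wrist_force: [-0.4, -0.6, -0.3]
opening: 0.0479
grasp_force: 62.2
```

play_rows(steps=[[[0, 0, -0.004, 0], [0, 0, -0.004, 0], [0, 0, -0.004, 0], [0, 0, -0.003, 0], [0, 0, 0, 0]]])

```text
time: 50.45
ee_pos: [0.5157, -0.0331, 0.041]
tcp_rot: [179.6, -0.1, 178.4]
wrist_force: [-1.0, 0.3, -4.9]
opening: 0.0477
grasp_force: 62.8
```

Run:
```python
from h import *
o=st(); print(inrack(o['ee_pos'])); tilt(cam('wrist','w17.png'),'g')
```

```text
50.45 [ 0.5157 -0.0331  0.041 ] [179.6105  -0.0821 178.4131] [ -3.8889   1.2445 -14.9134  73.9398   0.3858  -2.302 ] op 0.0477 F [-0.9516  0.2658 -4.9466]
[-0.1474  0.0002]
(261, 243, 116, 125)
obs [(255, 115), (300, 111), (330, 107), (355, 105)]
-6 [115.7, 109.5, 105.4, 101.9]
-3 [115.4, 110.2, 106.7, 103.8]
0 [115.1, 110.8, 107.9, 105.6]
3 [114.8, 111.4, 109.1, 107.2]
6 [114.5, 111.9, 110.2, 108.8]
9 [114.2, 112.5, 111.3, 110.3]
```

play_rows(steps=[[[0, 0, 0.0035, 0], [-0.01, 0, 0, 0], [-0.01, 0, 0, 0], [-0.01, 0, 0, 0], [-0.01, 0, 0, 0]]])

```text
time: 50.92
ee_pos: [0.5578, -0.0343, 0.0373]
tcp_rot: [179.6, 0.0, 178.4]
wrist_force: [0.2, 0.0, -0.7]
opening: 0.0482
grasp_force: 63.2
```

play_rows(steps=[[[-0.01, 0, 0, 0], [-0.01, 0, 0, 0], [-0.01, 0, 0, 0], [-0.006, 0, 0, 0], [0, 0, 0, 0]]])

```text
time: 51.33
ee_pos: [0.5937, -0.0353, 0.0368]
tcp_rot: [179.6, -0.0, 178.4]
wrist_force: [-0.4, 0.9, -2.0]
opening: 0.0478
grasp_force: 63.2
```

Run:
```python
from h import *
o=st(); print(inrack(o['ee_pos'])); tilt(cam('wrist','w18.png'),'g')
```

```text
51.33 [ 0.5937 -0.0353  0.0368] [179.6235  -0.016  178.4122] [-3.5831 11.7657 -3.8867 74.3767  0.3757 -1.9954] op 0.0478 F [-0.3863  0.8697 -1.9636]
[-0.0693  0.0002]
(261, 242, 116, 96)Traceback (most recent call last):
  File "<stdin>", line 2, in <module>
  File "h.py", line 48, in tilt
    ws=[(r,int(np.ptp(np.where(m[r])[0])+1)) for r in (255,300,330,355)]; print('obs',ws)
               ~~~~~~^^^^^^^^^^^^^^^^^^^
    return _methods._ptp(a, axis=axis, out=out, **kwargs)
           ~~~~~~~~~~~~~^^^^^^^^^^^^^^^^^^^^^^^^^^^^^^^^^
    umr_maximum(a, axis, None, out, keepdims),
    ~~~~~~~~~~~^^^^^^^^^^^^^^^^^^^^^^^^^^^^^^
ValueError: zero-size array to reduction operation maximum which has no identity
```

play_rows(steps=[[[-0.003, 0, 0, 0], [-0.003, 0, 0, 0], [-0.002, 0, 0, 0], [-0.002, 0, 0, 0], [0, 0, 0, 0]]])

```text
time: 51.8
ee_pos: [0.6022, -0.0356, 0.037]
tcp_rot: [179.6, -0.1, 178.4]
wrist_force: [-0.1, -0.1, -1.3]
opening: 0.0479
grasp_force: 63.2
```

play_rows(steps=[[[-0.001, 0, 0, 0], [-0.001, 0, 0, 0], [0, 0, 0, 0], [0, 0, 0, 0], [0, 0, 0, 0]]])

```text
time: 52.22
ee_pos: [0.6039, -0.0356, 0.0369]
tcp_rot: [179.6, -0.1, 178.4]
wrist_force: [0.2, -0.0, -0.5]
opening: 0.0475
grasp_force: 63.2
```

play_rows(steps=[[[-0.001, 0, 0, 0], [-0.001, 0, 0, 0], [0, 0, 0, 0], [0, 0, 0, 0], [0, 0, 0, 0]]])

```text
time: 52.63
ee_pos: [0.606, -0.0357, 0.0368]
tcp_rot: [179.6, -0.1, 178.4]
wrist_force: [0.4, 0.3, -1.0]
opening: 0.0475
grasp_force: 63.2
```

play_rows(steps=[[[-0.001, 0, 0, 0], [-0.001, 0, 0, 0], [0, 0, 0, 0], [0, 0, 0, 0], [0, 0, 0, 0]]])

```text
time: 53.05
ee_pos: [0.6067, -0.0357, 0.0363]
tcp_rot: [179.6, -0.2, 178.4]
wrist_force: [-6.0, -0.9, 0.6]
opening: 0.048
grasp_force: 63.3
```

play_rows(steps=[[[-0.001, 0, 0, 0], [0, 0, 0, 0], [0, 0, 0, 0], [0, 0, 0, 0], [0, 0, 0, 0]]])

```text
time: 53.47
ee_pos: [0.6067, -0.0357, 0.0359]
tcp_rot: [179.6, -0.4, 178.4]
wrist_force: [-9.8, -0.2, -0.4]
opening: 0.0479
grasp_force: 63.3
```

play_rows(steps=[[[0.0012, 0, 0.001, 0], [0, 0, 0.001, 0], [0, 0, 0.0005, 0], [0, 0, 0, 0], [0, 0, 0, 0]]])

```text
time: 53.88
ee_pos: [0.6067, -0.0357, 0.0344]
tcp_rot: [179.6, -0.2, 178.4]
wrist_force: [-8.7, -0.0, 3.6]
opening: 0.0478
grasp_force: 63.7
```

play_rows(steps=[[[0, 0, 0, 0], [0, 0, 0, 0], [0, 0, 0, 0], [0, 0, 0, 0], [0, 0, 0, 0]]], gripper=0.07)

```text
time: 54.3
ee_pos: [0.608, -0.0357, 0.0344]
tcp_rot: [179.6, -0.0, 178.4]
wrist_force: [0.5, 0.1, 0.4]
opening: 0.0701
grasp_force: 0.0
```

play_rows(steps=[[[0, 0, -0.02, 0], [0, 0, -0.03, 0], [0, 0, -0.03, 0], [0, 0, -0.03, 0], [0, 0, 0, 0]]])

```text
time: 54.72
ee_pos: [0.6101, -0.0366, 0.1512]
tcp_rot: [179.6, 0.4, 178.4]
wrist_force: [0.9, 0.6, 0.7]
opening: 0.0695
grasp_force: 0.0
```

Run:
```python
from h import *
o=st(); w=cam('wrist','w19.png'); np.save('w19.npy',{k:v for k,v in w.items()},allow_pickle=True)
m=mask(w['img'],(35,60,40),(85,255,255)); k=max(cv2.findContours(m,0,1)[0],key=cv2.contourArea); print(cv2.boundingRect(k),cv2.contourArea(k))
x,y,W,H=cv2.boundingRect(k)
print('rear edge in rack',[inrack(q) for q in ray(w,[[x,y],[x+W,y]],.043)])
t=cam('top','t19.png'); r=tile(t,'o'); print(r)
a=np.radians(-9.6); go([.4616-.04*np.cos(a),-.2981-.04*np.sin(a),.13],170.4)
```

```text
54.72 [ 0.6101 -0.0366  0.1512] [179.6408   0.4332 178.408 ] [-3.6087 12.1084  9.1971 86.6684  0.3742 -2.0167] op 0.0695 F [0.9352 0.6446 0.6767]
(286, 172, 18, 41) 624.0
rear edge in rack [array([-0.069 , -0.0223]), array([-0.0689, -0.0095])]
(array([0.3891, 0.4464]), np.float32(-89.176834), (589.1531982421875, 798.0523681640625), (31, 134, 264, 186))
shift tool [ 0.1794 -0.26    0.0158] turn 0.13975042721046058
```

play_rows(steps=[[[0.0179, -0.026, 0, 0], [0.0179, -0.026, 0, 0], [0.0179, -0.026, 0, 0], [0.0179, -0.026, 0, 0], [0.0179, -0.026, 0, 0]]])

```text
time: 55.23
ee_pos: [0.5133, -0.1646, 0.1419]
tcp_rot: [179.6, -0.2, 178.4]
wrist_force: [0.2, -0.3, 0.5]
opening: 0.0704
grasp_force: 0.0
```

play_rows(steps=[[[0.0179, -0.026, 0, 0], [0.0179, -0.026, 0, 0], [0.0179, -0.026, 0, 0], [0.0179, -0.026, 0, 0], [0.0179, -0.026, 0, 0]]])

```text
time: 55.65
ee_pos: [0.4202, -0.2921, 0.1414]
tcp_rot: [179.6, -0.2, 178.4]
wrist_force: [-0.1, -0.3, 0.0]
opening: 0.0699
grasp_force: 0.0
```

play_rows(steps=[[[0, 0, 0, 0.07], [0, 0, 0, 0.07], [0, 0, 0, 0], [0, 0, 0, 0], [0, 0, 0, 0]]])

```text
time: 56.07
ee_pos: [0.4217, -0.291, 0.1421]
tcp_rot: [179.6, -0.2, 170.5]
wrist_force: [0.7, 0.5, -1.0]
opening: 0.0699
grasp_force: 0.0
```

Run:
```python
from h import *
o=st(); w=cam('wrist','w20.png'); im=w['img']
m=mask(im,(3,180,120),(14,255,255),(200,100,440,330))
for k in sorted(cv2.findContours(m,0,1)[0],key=cv2.contourArea)[-3:]:
    p=ray(w,k[:,0].astype(float),.007)[:,:2]*1000; r=cv2.minAreaRect(p.astype(np.float32)); print(cv2.contourArea(k),r,cv2.boundingRect(k))
print(proj(w,[[.4616,-.2981,.007]]), im[int(proj(w,[[.4616,-.2981,.007]])[0,1]),320], cv2.cvtColor(im,cv2.COLOR_BGR2HSV)[200,320])
```

```text
56.07 [ 0.4217 -0.291   0.1421] [179.6097  -0.1795 170.5414] [-34.7625  -0.7087  -5.6442  85.3936   0.2762 -25.3041] op 0.0699 F [ 0.7251  0.5371 -0.9786]
5.5 ((471.1491394042969, -293.98248291015625), (4.922814846038818, 5.78125), 37.58431625366211) (318, 240, 10, 7)
583.5 ((450.4918212890625, -392.0576477050781), (25.16646957397461, 31.021326065063477), 40.846290588378906) (200, 217, 26, 45)
2922.5 ((463.73150634765625, -298.1444396972656), (46.76678466796875, 106.56059265136719), 81.27857971191406) (288, 173, 57, 121)
[[315.7589 233.7665]] [ 53 145 245] [ 15 193 247]
```

play_rows(steps=[[[-0.0027, -0.0006, 0.03, -0.013], [0, 0, 0.035, 0], [0, 0, 0.035, 0], [0, 0, 0.025, 0], [0, 0, 0.008, 0]]])

```text
time: 56.53
ee_pos: [0.4222, -0.2897, 0.0055]
tcp_rot: [179.5, -0.4, 171.2]
wrist_force: [-0.5, -0.0, 0.2]
opening: 0.0697
grasp_force: 0.0
```

play_rows(steps=[[[0, 0, 0, 0], [0, 0, 0.004, 0], [0, 0, 0.004, 0], [0, 0, 0, 0], [0, 0, 0, 0]]], gripper=0.056)

```text
time: 56.95
ee_pos: [0.4247, -0.2918, 0.0029]
tcp_rot: [179.7, -0.0, 171.1]
wrist_force: [-0.0, 0.6, -0.5]
opening: 0.0564
grasp_force: 0.0
```

Run:
```python
from h import *
st()
```

```text
56.95 [ 0.4247 -0.2918  0.0029] [179.6736  -0.0387 171.1413] [-34.648    2.4465 -18.0106  69.7197   0.2771 -25.7896] op 0.0564 F [-0.0412  0.5594 -0.5197]
```

play_rows(steps=[[[0, 0, 0.003, 0], [0, 0, 0.0028, 0], [0, 0, 0, 0], [0, 0, 0, 0], [0, 0, 0, 0]]])

```text
time: 57.37
ee_pos: [0.4241, -0.2914, -0.0039]
tcp_rot: [179.6, -0.1, 171.1]
wrist_force: [0.1, -0.8, 0.7]
opening: 0.0558
grasp_force: 0.1
```

play_rows(steps=[[[0, 0, 0, 0], [0, 0, 0, 0], [0, 0, 0, 0], [0, 0, 0, 0], [0, 0, 0, 0]]], gripper=0, squeeze=60)

```text
time: 57.78
ee_pos: [0.4247, -0.2927, -0.0024]
tcp_rot: [179.8, -0.0, 171.1]
wrist_force: [-2.8, -3.0, 8.5]
opening: 0.048
grasp_force: 65.7
```

play_rows(steps=[[[0, 0, -0.003, 0], [0, 0, -0.03, 0], [0, 0, -0.035, -0.064], [0, 0, -0.035, -0.064], [0, 0, -0.01, 0]]])

```text
time: 58.2
ee_pos: [0.4256, -0.293, 0.1143]
tcp_rot: [179.8, 0.2, 178.7]
wrist_force: [-0.2, 0.1, 0.3]
opening: 0.0477
grasp_force: 62.5
```

play_rows(steps=[[[0, 0, 0, 0], [0, 0, 0, 0], [0, 0, 0, 0], [0, 0, 0, 0], [0, 0, 0, 0]]])

```text
time: 58.62
ee_pos: [0.4236, -0.2917, 0.1074]
tcp_rot: [179.5, -0.2, 178.5]
wrist_force: [-1.2, 0.1, -1.1]
opening: 0.0478
grasp_force: 62.5
```

Run:
```python
from h import *
o=st(); w=cam('wrist','w21.png'); print(cv2.cvtColor(w['img'],cv2.COLOR_BGR2HSV)[260:360:20,318])
try: tilt(w,'o')
except Exception as e: print(e)
go(rw(-.185,0,.13),178.4)
```

```text
58.62 [ 0.4236 -0.2917  0.1074] [179.5383  -0.202  178.4515] [-34.7056  -0.1037  -8.8737  81.6516   0.276  -33.1573] op 0.0478 F [-1.1948  0.0893 -1.1406]
[[ 15 200 245]
 [ 15 198 245]
 [ 14 201 245]
 [ 15 203 245]
 [ 14 200 245]]
(230, 200, 161, 168)
obs [(255, 148), (300, 117), (330, 134), (355, 138)]
-6 [116.3, 110.1, 106.0, 102.5]
-3 [115.9, 110.7, 107.3, 104.4]
0 [115.6, 111.3, 108.5, 106.1]
3 [115.3, 111.9, 109.7, 107.8]
6 [115.0, 112.5, 110.8, 109.4]
9 [114.7, 113.0, 111.8, 110.9]
shift tool [-0.0473  0.2609 -0.0223] turn 0.0009322075814464892
```

play_rows(steps=[[[-0.0059, 0.0326, 0, 0], [-0.0059, 0.0326, 0, 0], [-0.0059, 0.0326, 0, 0], [-0.0059, 0.0326, 0, 0], [-0.0059, 0.0326, 0, 0]]])

```text
time: 59.08
ee_pos: [0.4579, -0.1286, 0.1096]
tcp_rot: [179.6, -0.1, 178.4]
wrist_force: [1.0, -0.6, -0.6]
opening: 0.0481
grasp_force: 62.5
```

play_rows(steps=[[[-0.0059, 0.0326, 0, 0], [-0.0059, 0.0326, 0, 0], [-0.0059, 0.0326, 0, 0], [0, 0, 0.025, 0], [0, 0, 0.02, 0]]])

```text
time: 59.5
ee_pos: [0.4789, -0.0306, 0.0651]
tcp_rot: [179.6, -0.0, 178.7]
wrist_force: [1.4, -0.6, -1.8]
opening: 0.0478
grasp_force: 62.5
```

play_rows(steps=[[[0, 0, 0.005, 0], [0, 0, 0, 0], [0, 0, 0, 0], [0, 0, 0, 0], [0, 0, 0, 0]]])

```text
time: 59.92
ee_pos: [0.479, -0.0328, 0.0619]
tcp_rot: [179.6, 0.0, 178.4]
wrist_force: [0.1, -1.0, -0.8]
opening: 0.0477
grasp_force: 62.5
```

```bash
sed -i 's/((3,150,90),(15,255,255))/((10,170,225),(20,255,255))/' h.py
python3 - <<'E'
from h import *
o=st(); print(inrack(o['ee_pos'])); w=cam('wrist','w22.png')
tilt(w,'o'); go(rw(-.185,0,.055),178.4)
s=cam('side','s22.png')['img']; m=mask(s,(5,170,120),(20,255,255),(250,170,310,225))
k=max(cv2.findContours(m,0,1)[0],key=cv2.contourArea); print(cv2.approxPolyDP(k,2,True)[:,0].tolist())
x=inrack(o['ee_pos'])[0]; z=o['ee_pos'][2]+.0095
for t in (0,3,6): a=np.radians(t); print(t,proj(SIDE,[rw(x+.094*np.cos(a),sy,z+.094*np.sin(a)) for sy in (.0235,-.0235)]))
E
```

```text
59.92 [ 0.479  -0.0328  0.0619] [179.6248   0.0267 178.4217] [ -4.1436  -4.4457 -18.124   76.3118   0.376   -2.5654] op 0.0477 F [ 0.0759 -1.0101 -0.7517]
[-0.184  -0.0006]
(260, 241, 117, 126)
obs [(255, 115), (300, 111), (330, 108), (355, 105)]
-6 [115.9, 109.6, 105.5, 102.0]
-3 [115.5, 110.3, 106.8, 103.9]
0 [115.2, 110.9, 108.0, 105.6]
3 [114.9, 111.5, 109.2, 107.3]
6 [114.6, 112.1, 110.3, 108.9]
9 [114.4, 112.6, 111.4, 110.4]
shift tool [0.0009 0.0005 0.0068] turn 0.00043703393854563046
[[270, 202], [298, 205], [298, 199], [292, 193], [274, 192]]
0 [[269.1677 202.2854]
 [274.0472 192.1308]]
3 [[269.0471 200.7606]
 [273.9436 190.6314]]
6 [[269.022  199.2409]
 [273.9325 189.1367]]
```

play_rows(steps=[[[0, 0.0005, 0.004, 0], [0, 0, 0.003, 0], [0, 0, 0, 0], [-0.01, 0, 0, 0], [-0.01, 0, 0, 0]]])

```text
time: 60.43
ee_pos: [0.4991, -0.0324, 0.0538]
tcp_rot: [179.6, -0.0, 178.5]
wrist_force: [0.4, 0.2, -0.6]
opening: 0.0481
grasp_force: 62.5
```

play_rows(steps=[[[-0.01, 0, 0, 0], [-0.01, 0, 0, 0], [-0.01, 0, 0, 0], [-0.01, 0, 0, 0], [0, 0, 0, 0]]])

```text
time: 60.85
ee_pos: [0.5403, -0.0335, 0.0534]
tcp_rot: [179.6, -0.0, 178.5]
wrist_force: [0.5, -0.2, -1.9]
opening: 0.0477
grasp_force: 62.5
```

Run:
```python
from h import *
o=st(); print(inrack(o['ee_pos'])); tilt(cam('wrist'),'o')
```

```text
60.85 [ 0.5403 -0.0335  0.0534] [179.6245  -0.0429 178.4699] [ -3.7469   4.1911 -10.4586  75.4077   0.3735  -2.2169] op 0.0477 F [ 0.4651 -0.2235 -1.9479]
[-0.1228  0.0005]
(261, 241, 116, 120)
obs [(255, 115), (300, 111), (330, 107), (355, 105)]
-6 [115.8, 109.6, 105.4, 102.0]
-3 [115.5, 110.3, 106.8, 103.9]
0 [115.3, 111.0, 108.1, 105.7]
3 [115.0, 111.6, 109.3, 107.4]
6 [114.8, 112.2, 110.5, 109.1]
9 [114.5, 112.8, 111.6, 110.6]
```

play_rows(steps=[[[-0.012, 0, 0, 0], [-0.012, 0, 0, 0], [-0.012, 0, 0, 0], [-0.012, 0, 0, 0], [-0.01, 0, 0, 0]]])

```text
time: 61.32
ee_pos: [0.5967, -0.035, 0.0535]
tcp_rot: [179.6, -0.1, 178.5]
wrist_force: [-0.2, -0.2, -1.3]
opening: 0.0479
grasp_force: 62.5
```

play_rows(steps=[[[-0.003, 0, 0, 0], [-0.002, 0, 0, 0], [-0.001, 0, 0, 0], [0, 0, 0, 0], [0, 0, 0, 0]]])

```text
time: 61.73
ee_pos: [0.6019, -0.0352, 0.0536]
tcp_rot: [179.6, -0.1, 178.5]
wrist_force: [0.1, 0.9, -1.1]
opening: 0.0482
grasp_force: 62.5
```

play_rows(steps=[[[-0.001, 0, 0, 0], [-0.001, 0, 0, 0], [0, 0, 0, 0], [0, 0, 0, 0], [0, 0, 0, 0]]])

```text
time: 62.15
ee_pos: [0.6043, -0.0352, 0.0536]
tcp_rot: [179.6, -0.1, 178.5]
wrist_force: [0.2, 0.4, -1.3]
opening: 0.0477
grasp_force: 62.5
```

play_rows(steps=[[[-0.001, 0, 0, 0], [-0.001, 0, 0, 0], [0, 0, 0, 0], [0, 0, 0, 0], [0, 0, 0, 0]]])

```text
time: 62.57
ee_pos: [0.6063, -0.0353, 0.0535]
tcp_rot: [179.6, -0.1, 178.5]
wrist_force: [-0.0, -0.1, -1.2]
opening: 0.0478
grasp_force: 62.5
```

play_rows(steps=[[[-0.001, 0, 0, 0], [-0.001, 0, 0, 0], [0, 0, 0, 0], [0, 0, 0, 0], [0, 0, 0, 0]]])

```text
time: 62.98
ee_pos: [0.6077, -0.0353, 0.0533]
tcp_rot: [179.6, -0.2, 178.5]
wrist_force: [-5.5, 1.4, -0.5]
opening: 0.0479
grasp_force: 62.5
```

play_rows(steps=[[[0.001, 0, 0.001, 0], [0, 0, 0.001, 0], [0, 0, 0, 0], [0, 0, 0, 0], [0, 0, 0, 0]]])

```text
time: 63.4
ee_pos: [0.6076, -0.0353, 0.0517]
tcp_rot: [179.6, -0.0, 178.5]
wrist_force: [-1.2, -0.1, -1.1]
opening: 0.0481
grasp_force: 62.5
```

play_rows(steps=[[[0, 0, 0, 0], [0, 0, 0, 0], [0, 0, 0, 0], [0, 0, 0, 0], [0, 0, 0, 0]]], gripper=0.07)

```text
time: 63.82
ee_pos: [0.6074, -0.0353, 0.0516]
tcp_rot: [179.6, -0.1, 178.5]
wrist_force: [-0.9, -0.6, -1.0]
opening: 0.0697
grasp_force: 0.0
```

play_rows(steps=[[[0, 0, -0.02, 0], [0, 0, -0.03, 0], [0, 0, -0.03, 0], [0, 0, -0.03, 0], [0, 0, 0, 0]]])

```text
time: 64.23
ee_pos: [0.6095, -0.0362, 0.1684]
tcp_rot: [179.6, 0.4, 178.5]
wrist_force: [1.0, 0.1, 0.3]
opening: 0.0702
grasp_force: 0.0
```

Run:
```python
from h import *
o=st(); w=cam('wrist','w23.png'); 
m=mask(w['img'],(10,170,180),(20,255,255),(240,130,400,300)); k=max(cv2.findContours(m,0,1)[0],key=cv2.contourArea); b=cv2.boundingRect(k); print(b,cv2.contourArea(k))
x,y,W,H=b; print('orange rear',[inrack(q) for q in ray(w,[[x,y],[x+W,y]],.061)])
print('pred green/orange rear',proj(w,[rw(-.0685,.0235,.061),rw(-.0685,-.0235,.061),rw(-.0685,.0235,.043),rw(-.0685,-.0235,.043)]))
m=mask(w['img'],(35,60,40),(85,255,255),(200,100,440,300)); ks=[cv2.boundingRect(k) for k in cv2.findContours(m,0,1)[0] if cv2.contourArea(k)>5]; print('green',ks)
go(rw(-.085,.17,.17),88.4)
```

```text
64.23 [ 0.6095 -0.0362  0.1684] [179.6394   0.426  178.4665] [-3.5713 12.1027 11.0849 88.5693  0.3755 -2.0377] op 0.0702 F [0.9585 0.0881 0.2618]
(286, 173, 66, 41) 1703.5
orange rear [array([-0.0691, -0.0219]), array([-0.0691,  0.0252])]
pred green/orange rear [[349.6155 173.7883]
 [283.7721 173.8376]
 [347.4557 168.6486]
 [285.7741 168.6885]]
green []
shift tool [ 0.0308  0.1703 -0.0046] turn 1.5719242833007252
```

Run:
```python
from h import *
w=cv2.imread('pics/w23.png'); 
for u in (295,318,340): print(u,w[160:178,u].astype(int).tolist())
w=cv2.imread('pics/w19.png')
for u in (295,340): print(u,w[160:182,u].astype(int).tolist())
```

```text
295 [[20, 33, 57], [16, 29, 56], [19, 32, 57], [22, 36, 63], [28, 46, 86], [38, 55, 109], [53, 80, 151], [54, 85, 147], [60, 97, 118], [24, 39, 79], [37, 56, 108], [51, 76, 150], [51, 83, 152], [66, 134, 189], [72, 166, 210], [74, 165, 209], [74, 166, 210], [74, 164, 210]]
318 [[70, 108, 140], [87, 133, 172], [92, 135, 175], [84, 124, 162], [52, 81, 109], [89, 135, 175], [88, 135, 171], [86, 131, 168], [65, 101, 141], [28, 41, 77], [34, 57, 107], [47, 72, 146], [49, 82, 155], [54, 115, 210], [56, 140, 236], [56, 138, 234], [53, 136, 232], [55, 137, 233]]
340 [[23, 35, 57], [25, 35, 60], [20, 31, 57], [18, 33, 61], [27, 42, 77], [34, 51, 98], [49, 81, 154], [50, 76, 147], [36, 57, 108], [25, 41, 81], [36, 55, 107], [53, 78, 150], [50, 83, 152], [66, 132, 190], [76, 169, 214], [75, 166, 210], [71, 164, 208], [76, 167, 210]]
295 [[24, 33, 59], [20, 32, 57], [23, 36, 58], [17, 31, 53], [16, 29, 55], [19, 31, 57], [20, 35, 61], [24, 39, 72], [31, 46, 89], [40, 65, 123], [47, 75, 147], [58, 96, 143], [111, 183, 122], [126, 207, 119], [126, 204, 117], [117, 200, 115], [119, 198, 111], [120, 198, 113], [122, 200, 115], [123, 199, 114], [122, 200, 113], [119, 199, 111]]
340 [[26, 35, 60], [18, 32, 59], [10, 25, 50], [19, 31, 56], [20, 32, 58], [24, 36, 61], [21, 34, 58], [24, 37, 75], [30, 45, 84], [37, 55, 109], [48, 76, 152], [57, 90, 149], [94, 157, 128], [125, 205, 114], [125, 203, 115], [125, 201, 115], [120, 201, 112], [120, 201, 114], [121, 198, 113], [121, 199, 112], [118, 199, 114], [121, 199, 114]]
```

play_rows(steps=[[[0.0154, 0.03, 0, 0], [0.0154, 0.035, 0, 0], [0, 0.035, 0, 0], [0, 0.035, 0, 0], [0, 0.035, 0, 0]]], gripper=0.05)

```text
time: 64.7
ee_pos: [0.5806, 0.1361, 0.1619]
tcp_rot: [179.6, -0.1, 178.4]
wrist_force: [1.7, 0.2, -1.0]
opening: 0.0502
grasp_force: 0.0
```

play_rows(steps=[[[0, 0, 0, 0.121], [0, 0, 0, 0.121], [0, 0, 0, 0.121], [0, 0, 0, 0.121], [0, 0, 0, 0.121]]])

```text
time: 65.12
ee_pos: [0.5808, 0.1349, 0.1615]
tcp_rot: [179.8, -0.3, 143.5]
wrist_force: [0.5, -0.3, -0.5]
opening: 0.0502
grasp_force: 0.0
```

play_rows(steps=[[[0, 0, 0, 0.121], [0, 0, 0, 0.121], [0, 0, 0, 0.121], [0, 0, 0, 0.121], [0, 0, 0, 0.121]]])

```text
time: 65.53
ee_pos: [0.5809, 0.1347, 0.1615]
tcp_rot: [-180.0, -0.4, 108.8]
wrist_force: [0.3, -0.4, 1.1]
opening: 0.0501
grasp_force: 0.0
```

play_rows(steps=[[[0, 0, 0, 0.121], [0, 0, 0, 0.121], [0, 0, 0, 0.12], [0, 0, 0, 0], [0, 0, 0, 0]]])

```text
time: 65.95
ee_pos: [0.581, 0.1347, 0.1619]
tcp_rot: [-179.9, -0.4, 88.6]
wrist_force: [-0.5, 0.2, -0.5]
opening: 0.0499
grasp_force: 0.0
```

Run:
```python
from h import *
o=st(); go(rw(-.0855,.17,.079),88.4); w=cam('wrist','w24.png')
m=cv2.inRange(w['img'],(0,0,0),(60,60,60)); m[:150]=0; m[:,:285]=0; m[:,355:]=0
print([(cv2.contourArea(k),cv2.boundingRect(k)) for k in sorted(cv2.findContours(m,0,1)[0],key=cv2.contourArea)[-3:]]); print(proj(w,[rw(-.085,.177,.106),rw(-.085,.163,.106)]))
t=cam('top','t24.png')['img']; s=cam('side','s24.png')['img']
for n,im in (('t',t),('s',s)):
  for nm,lo,hi in (('g',(35,80,40),(85,255,255)),('o',(5,190,120),(16,255,255))):
    m=mask(im,lo,hi,(230,120,460,240)); print(n,nm,[(cv2.contourArea(k),cv2.boundingRect(k)) for k in cv2.findContours(m,0,1)[0] if cv2.contourArea(k)>8])
```

```text
65.95 [0.581  0.1347 0.1619] [-179.8687   -0.3609   88.6128] [ 12.8692  10.5493   8.5686  88.0577   0.3821 104.2559] op 0.0499 F [-0.528   0.2112 -0.4955]
shift tool [0.0003 0.0013 0.0829] turn 0.003714603040213001
[(2.0, (288, 202, 3, 2)), (674.5, (309, 192, 24, 35)), (2349.0, (285, 362, 70, 38))]
[[321.9121 207.789 ]
 [321.7651 230.3248]]
t g []
t o [(250.5, (424, 202, 24, 25)), (70.0, (312, 150, 17, 12))]
s g []
s o [(40.0, (331, 150, 18, 7))]
```

play_rows(steps=[[[0.001, 0, 0.02, 0.004], [0, 0, 0.025, 0], [0, 0, 0.025, 0], [0, 0, 0.012, 0], [0, 0, 0, 0]]])

```text
time: 66.52
ee_pos: [0.5795, 0.1359, 0.0776]
tcp_rot: [-179.7, -0.3, 88.2]
wrist_force: [-0.2, -0.0, 0.3]
opening: 0.0502
grasp_force: 0.0
```

play_rows(steps=[[[0, 0, 0, 0], [0, 0, 0, 0], [0, 0, 0, 0], [0, 0, 0, 0], [0, 0, 0, 0]]], gripper=0, squeeze=40)

```text
time: 66.93
ee_pos: [0.5823, 0.1364, 0.0827]
tcp_rot: [179.9, -0.4, 88.2]
wrist_force: [1.3, 0.7, 6.6]
opening: 0.0136
grasp_force: 40.4
```

play_rows(steps=[[[-0.005, 0, 0, 0], [-0.01, 0, 0, 0], [-0.01, 0, 0, 0], [-0.01, 0, 0, 0], [-0.01, 0, 0, 0]]])

```text
time: 67.35
ee_pos: [0.5809, 0.0915, 0.0827]
tcp_rot: [179.9, -0.5, 88.2]
wrist_force: [1.0, 1.7, 8.4]
opening: 0.0126
grasp_force: 40.6
```

play_rows(steps=[[[-0.01, 0, 0, 0], [-0.01, 0, 0, 0], [-0.01, 0, 0, 0], [-0.008, 0, 0, 0], [-0.003, 0, 0, 0]]])

```text
time: 67.77
ee_pos: [0.5797, 0.0498, 0.0827]
tcp_rot: [179.8, -0.4, 88.2]
wrist_force: [0.9, 0.9, 9.9]
opening: 0.013
grasp_force: 40.8
```

play_rows(steps=[[[-0.0015, 0, 0, 0], [-0.0015, 0, 0, 0], [0, 0, 0, 0], [0, 0, 0, 0], [0, 0, 0, 0]]])

```text
time: 68.18
ee_pos: [0.5796, 0.0472, 0.0826]
tcp_rot: [179.8, -0.4, 88.2]
wrist_force: [-0.3, -0.8, 10.7]
opening: 0.013
grasp_force: 40.8
```

Run:
```python
from h import *
o=st(); print(inrack(o['ee_pos']))
```

```text
68.18 [0.5796 0.0472 0.0826] [179.8362  -0.391   88.1654] [ 4.4782  8.7361 -2.2339 78.8242  0.3706 96.3141] op 0.013 F [-0.2545 -0.8274 10.6771]
[-0.0857  0.0823]
```

play_rows(steps=[[[-0.0015, 0, 0, 0], [-0.0015, 0, 0, 0], [-0.001, 0, 0, 0], [0, 0, 0, 0], [0, 0, 0, 0]]])

```text
time: 68.6
ee_pos: [0.5796, 0.0463, 0.0827]
tcp_rot: [179.8, -0.7, 88.3]
wrist_force: [0.4, 15.3, 9.7]
opening: 0.0128
grasp_force: 40.7
```

play_rows(steps=[[[0, 0, 0, 0], [0, 0, 0, 0], [0, 0, 0, 0], [0, 0, 0, 0], [0, 0, 0, 0]]], gripper=0.05)

```text
time: 69.02
ee_pos: [0.5781, 0.0431, 0.08]
tcp_rot: [-179.9, -0.4, 88.1]
wrist_force: [-0.3, -0.4, 0.4]
opening: 0.0501
grasp_force: 0.0
```

play_rows(steps=[[[0, 0, -0.02, 0], [0, 0, -0.03, 0], [0, 0, -0.03, 0], [0, 0, -0.03, 0], [0, 0, 0, 0]]])

```text
time: 69.43
ee_pos: [0.58, 0.0425, 0.1965]
tcp_rot: [179.6, -0.4, 88.2]
wrist_force: [0.8, 0.2, 0.4]
opening: 0.0498
grasp_force: 0.0
```

play_rows(steps=[[[0.03, -0.03, 0, 0], [0.03, -0.03, 0, 0], [0.025, -0.03, 0, 0], [0, -0.03, 0, 0], [0, -0.03, 0, 0]]])

```text
time: 69.85
ee_pos: [0.4306, 0.1321, 0.1903]
tcp_rot: [-179.9, -0.4, 88.3]
wrist_force: [-1.0, 0.6, 0.8]
opening: 0.0499
grasp_force: 0.0
```

Run:
```python
from h import *
o=st(); w=cam('wrist','w25.png'); t=cam('top','t25.png')['img']; s=cam('side','s25.png')['img']
for n,im,roi in (('t',t,(180,120,460,240)),('s',s,(230,140,460,340))):
  for nm,lo,hi in (('g',(35,80,40),(85,255,255)),('o',(5,150,120),(18,255,255))):
    m=mask(im,lo,hi,roi); print(n,nm,[(cv2.contourArea(k),cv2.boundingRect(k)) for k in cv2.findContours(m,0,1)[0] if cv2.contourArea(k)>8])
print('pred handle top/side',proj(TOP,[[.407,.342,.054]]),proj(SIDE,[[.407,.342,.04]]),'knob side',proj(SIDE,[rw(-.085,.08,.09)]))
b=cv2.inRange(s,(0,0,0),(50,50,50)); b[:180]=0;b[230:]=0;b[:,:230]=0;b[:,300:]=0; print([(cv2.contourArea(k),cv2.boundingRect(k)) for k in cv2.findContours(b,0,1)[0] if cv2.contourArea(k)>8])
b=cv2.inRange(cv2.imread('pics/side0.png'),(0,0,0),(50,50,50)); b[:180]=0;b[230:]=0;b[:,:230]=0;b[:,300:]=0; print('start',[(cv2.contourArea(k),cv2.boundingRect(k)) for k in cv2.findContours(b,0,1)[0] if cv2.contourArea(k)>8])
```

```text
69.85 [0.4306 0.1321 0.1903] [-179.8963   -0.3681   88.2604] [ 16.8094  -9.2898  -8.3066  90.9645   0.3819 108.5487] op 0.0499 F [-1.0027  0.6294  0.7621]
t g []
t o [(19.5, (194, 213, 7, 7)), (261.0, (423, 202, 25, 25)), (155.5, (312, 150, 18, 12))]
s g [(11.0, (252, 206, 6, 4)), (66.5, (230, 140, 9, 10))]
s o [(52.5, (303, 323, 10, 15)), (15.0, (300, 269, 7, 22)), (46.5, (427, 249, 10, 10)), (14285.5, (230, 232, 230, 108)), (51.5, (330, 164, 7, 14)), (37.0, (290, 161, 7, 13)), (13744.0, (230, 140, 230, 92))]
pred handle top/side [[196.5308 215.9532]] [[308.8119 331.0944]] knob side [[260.1243 209.3538]]
[(29.0, (258, 205, 5, 11)), (30.0, (286, 180, 14, 8))]
start [(27.0, (258, 205, 5, 10))]
```

Run:
```python
from h import *
a=cv2.imread('pics/top9.png').astype(int)[130:178,180:225]; b=cv2.imread('pics/t25.png').astype(int)[130:178,180:225]
print('tin diff',(abs(a-b).max(2)>60).sum())
b=cv2.imread('pics/t25.png'); m=cv2.inRange(b,(170,170,170),(255,255,255))[130:185,178:228]; print('clip px in tin', [cv2.boundingRect(k) for k in cv2.findContours(m,0,1)[0]])
print(bot.job_done())
```

```text
tin diff 1593
clip px in tin [(10, 20, 19, 35), (24, 14, 26, 41)]
the job is handed in; nothing more can be done
None
```

I handed the job in after about 70 s on the robot's clock. The wedge is back on its pad, the clip is in the tin, both tiles are home and the keeper is closed. No verdict came back, the clip lies tipped against the tin wall, and my last camera check of the tin was inconclusive.

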